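Slide the washed loaf tins home on the sloping drainer

ROBOT

A 7-joint arm with a two-finger parallel gripper is mounted at the origin on the work surface. World frame = base frame: x ahead of the robot, y to its left, z up, the work surface at z = 0. Lengths are in m, angles in degrees, forces in N, time in s.
With the tool pointing down it reaches from about 0.4 to 0.875 m from the base axis. Payload 19.3 kg.
Tool frame: the origin (TCP) lies at the very end of the fingers, on their centre line; the grasp point (between the pads) lies 19 mm behind it (tcp_to_grasp is the distance from the TCP to the grasp point, in m); y points along the fingers, z is the direction in which the jaws open and shut, and the axes are right-handed (so a half turn about y gives the same grasp; the last joint's range is limited). The gripper opens to 85 mm and grips with 20 to 120 N. Pads are 22 mm wide; open, the fingers measure 114 mm over their backs; the gripper's body (76 mm by 85 mm) begins 54 mm behind the grasp point. The pads swing forward as they close: fully open they stand 13 mm farther back than shut.
Start: joints at [65.65, 29.874, -2.08, 91.645, 1.215, 58.505, -6.463], TCP at [0.217, -0.586, 0.231] pointing down, gripper open.
Joint ranges: [-166.77, 166.77], [-17.47, 122.26], [-85.68, 81.53], [9.62, 139.38], [-72.42, 252.41], [9.2, 110.78], [-144.41, 144.41]. Speed limits (degrees/s): [108.29, 108.29, 136.94, 136.94, 172.46, 172.46, 172.46].

INTERFACE

Orientations are given as [roll, pitch, yaw] about the fixed x, y, z axes, in that order (R = Rz(yaw) Ry(pitch) Rx(roll)).
In Python, from cell import * gives the robot as it stands. The module is installed in compiled form; this text tells all that it offers.
- The arm moves only by the shell command python3 -m pendant 'ROWS'. ROWS is JSON, a list of rows, each an object of numbers: "rx", "ry", "rz": the turn, a rotation vector about the tool's x, y, z in rad; "tx", "ty", "tz": the shift along the tool's x, y, z in m; "hand": the finger opening in m, from 0 to 0.0854. In form: [{"rx": .., "ry": .., "rz": .., "tx": .., "ty": .., "tz": .., "hand": ..}, ...]. A call has 1 to 12 rows; each row shifts and turns the commanded pose from where the row before left it, along the tool's axes as they then stand; what a row does not reach is not made up. A row lasts 1/8 s, in which the tool goes at most 62.5 mm and 10.7 degrees, less where a joint would pass 70% of its speed; a pose out of reach is approached as far as the arm can. A call is refused whole if a number of a shift passes 0.0625 or a number of a turn 0.188, either way. A call with a gripper value outside its range is refused whole. The fingers move at their own pace and stop on an object; the grip force is fixed at half the most. Time passes only in rows, so rows that do not move let the fingers close. It gives the time, the measured TCP pose, the force and the opening at its end, in the units of the state.
- state(): the state, without advancing time (a new reading comes with each control period).
- read_camera(name): name is "side" or "top"; returns (picture, depth): 384x512x3 uint8, red, green, blue; 384x512 float32, m along the optical axis (not along the pixel's ray), 0 where there is no reading.
- camera_model(name): a dict with "mtx" (3x3 intrinsics, pixels), "R" (3x3) and "t" (3): a world point X has camera coordinates R X + t. Camera axes: x right, y down, z forward; pixel columns grow to the right and rows downward; lengths in m; the calibration is good to about 2 mm. A picture is of the moment at which its call begins. camera_model takes no time and is no camera call.
- sign_off(): hands the job in, once; it reports no verdict.
Trained networks look in the newest picture that a camera, given by its name, has taken for a name from the list of things; names that differ only in an ending like _2 or _b are one class to them, and where a whole thing is asked for, a point or a joint stands for the part that bears it (a point fixed in the world has none). Each returns a list of dicts, best first, with "p" (0 to 1); they miss things now and then, are a little off and sometimes report something else, mostly with a low value. They report only what shows in the picture. A call takes as long as a camera call. They do not tell look-alikes from the thing itself.
- search_frame(target, camera): "bbox" ([left, top, right, bottom] as shares, 0 to 1, of the picture: columns of its width, rows of its height, round what is visible of it).
The state is a dict: "time_s": time; "joints": joint angles; "qd": joint speeds; "joint_efforts": joint torques, N m; "tcp_pos": TCP position; "tcp_rot": TCP orientation; "contact_force": force on the tool from outside, world axes, zero at the start; "wrist_torque": the same for the moment, N m; "grip_width": finger opening in m.
Only numpy, scipy, OpenCV 4.12 (cv2) and the standard library are available. Lean on these libraries where they do the work, as an engineer would, in place of code of your own. Each camera call takes 0.05 s, during which the arm holds its last target. There are 200 camera calls.

TASK

Two washed loaf tins stand upside down on the bench, one on each side of the two-tier drainer. Put both, still upside down, lengthwise on its sloping white tray beside the tin that is already there, and gently slide each one down the slope, under the top tier, until its far end rests squarely against the back stop. Leave the tin already there and the other things on the bench as they are, and let nothing tip over.

Things in the scene. Friction and masses are not known exactly. Their poses are not given: they have to be found in the camera images.
- tin_left: Dark grey loaf tin, upside down on its rolled rim. Rim 158 x 70 mm, 6 mm thick; height 50 mm; walls taper from 150 x 64 mm at the rim to 138 x 58 mm at the closed base, now on top (61 mm across half-way up). Hollow, about 0.3 kg, ends alike. Origin: centre of the rim plane (underside); x along its length, z up. Starts on the bench left (+y) of the drainer.
- tin_right: Dark grey loaf tin, upside down on its rolled rim. Rim 158 x 70 mm, 6 mm thick; height 50 mm; walls taper from 150 x 64 mm at the rim to 138 x 58 mm at the closed base, now on top (61 mm across half-way up). Hollow, about 0.3 kg, ends alike. Origin: centre of the rim plane (underside); x along its length, z up. Starts on the bench right (-y) of the drainer.
- tin_home: A third tin, like the others, already home on the tray: lengthwise, its far end against the back stop, up to 120 mm to either side of the tray's middle, so that there is always room across the tray for the other two. Origin and axes as theirs. Leave it there.
- tray: The drainer's sloping tray, fixed: flat white fluted floor, 300 mm long and 420 mm wide inside, falling 18 degrees (0.314 rad) away from the robot. Origin: on the floor, middle of its high front edge (no lip there), 128 mm above the bench; x down the slope, y across to the left, z square to the floor. Side rims 18 mm high, 5 mm thick. A tin stays where it is put on it and must be pushed (1 to 2 N).
- stop (a point): Middle of the back stop's inner face, at floor level (300 mm down the slope from the tray's origin). The stop is a rigid plate 30 mm high over the tray's full width. A tin resting against it has its origin 79 mm up the slope from it.
- drainer: The steel stand, fixed, that carries the tray and a level top tier. Origin: on the bench below the tray's origin; x level towards the low end, z up. Tier: tubes across y, 12 to 18 mm thick, axes 205 mm up, at x = 131, 193, 254 and 316 mm, y to +-226 mm. Side frames of 16 mm tube at y = +-226 mm, x from 131 to 316 mm. Two small ramekins stand on the tier's back. Nothing is above the tray before x = 122 mm.
- tier_front (a point): Middle of the axis of the top tier's front tube (18 mm thick). The near end of a tin at home lies about 10 mm beyond it and 75 to 120 mm lower, so an upright gripper strikes the tube before the tin is home; one leaning 30 to 45 degrees, fingers pointing forwards and down, gets in below it.
- spray_bottle: Pink spray bottle with white head, 85 x 52 mm, 237 mm high, on the bench left of the drainer, near the back. Origin: centre of its underside, z up. Leave it standing there.
- detergent: Yellow round bottle with blue cap, diameter 80 mm, 210 mm high, on the bench right of the drainer, near the back. Origin: centre of its underside, z up. Leave it standing there.
- bowl: Steel bowl, diameter 140 mm, 65 mm high, on the bench at the robot's left. Origin: centre of its underside, z up. Leave it.
- cutlery_basket: Blue square cutlery basket, 110 x 110 mm, 125 mm high (cutlery stands out to 200 mm), on the bench at the far right. Origin: centre of its underside, z up. Leave it.
- jug: Steel mug, diameter 90 mm, 100 mm high, on the bench at the robot's right. Origin: centre of its underside, z up. Leave it.
Not all that is in view belongs to the job. Leave any orange look-alike of the tin_right alone.

How it is judged:
By the outcome, as a careful person would: the job done as asked, in the order asked, and still so for the second after the job is handed in, with the robot touching nothing.
It also fails if it takes over 72 s, if anything falls off the work surface, if the arm or the gripper's body presses on something with over 40 N, if the wrist force passes 120 N, or if a joint passes its speed limit or range.

## Working session

There is one attempt and no reset: what is moved stays moved. The work goes in short steps, Python scripts to look and compute and a shell command to move; the robot and the scene stay as the last step left them, time stands still between calls to the robot, and variables do not carry over. Pictures are saved under pics/ and viewed, about 8 in all and at most 12, crops included, and the job is handed in when it is done.

```bash
mkdir -p pics; cat > h.py <<'E'
from cell import *
import numpy as np, cv2
from scipy.spatial.transform import Rotation as Ro
def cloud(n):
    p,d=read_camera(n); m=camera_model(n); K,R,t=map(np.array,(m["mtx"],m["R"],m["t"]))
    v,u=np.mgrid[:384,:512]; 
    c=np.stack([(u-K[0,2])/K[0,0]*d,(v-K[1,2])/K[1,1]*d,d],-1)
    return p,d,(c-t)@R
def save(p,f): cv2.imwrite('pics/'+f,cv2.cvtColor(p,cv2.COLOR_RGB2BGR))
E
python3 - <<'E'
from h import *
s=state(); print({k:np.round(v,3) for k,v in s.items()})
ps=[]
for n in ("top","side"):
    p,d,X=cloud(n); ps.append(p); np.savez(n+'0.npz',p=p,d=d,X=X)
    m=camera_model(n); print(n,np.round(-np.array(m["R"]).T@m["t"],3), np.round(m["R"][2],2))
    for t in ("tin_left","tray","drainer","detergent","spray_bottle","bowl","jug","cutlery_basket"):
        for r in search_frame(t,n)[:5]: 
            b=np.array(r["bbox"])*[512,384,512,384]; c=((b[:2]+b[2:])/2).astype(int)
            print(t,round(r["p"],2),b.astype(int),np.round(X[c[1],c[0]],3))
save(ps[0],'a_top.png');save(ps[1],'a_side.png')
E
```

```text
{'time_s': np.float64(0.0), 'joints': array([65.65 , 29.909, -2.081, 91.674,  1.216, 58.504, -6.462]), 'qd': array([-0.021, -0.019,  0.06 ,  0.019, -0.027, -0.02 ,  0.027]), 'joint_efforts': array([-2.0000e-03, -9.2712e+01,  1.9790e+00, -3.6993e+01,  1.8000e-02,
        8.0000e-03,  0.0000e+00]), 'tcp_pos': array([ 0.217, -0.586,  0.231]), 'tcp_rot': array([-9.00650e+01, -5.00000e-03, -1.59672e+02]), 'contact_force': array([-1.024, -0.037,  0.379]), 'wrist_torque': array([0.029, 0.022, 0.014]), 'grip_width': np.float64(0.085)}
top [ 0.41  -0.095  1.814] [ 0.08 -0.01 -1.  ]
tin_left 0.86 [110 206 144 251] [0.437 0.364 0.05 ]
tray 0.69 [153 130 291 228] [0.618 0.027 0.078]
drainer 0.95 [156 102 301 225] [0.673 0.007 0.074]
detergent 0.77 [325 158 352 186] [ 0.643 -0.375  0.146]
spray_bottle 0.65 [107 136 135 169] [0.689 0.366 0.165]
bowl 0.84 [140 247 177 285] [0.302 0.254 0.002]
jug 0.95 [268 250 308 275] [ 0.327 -0.218  0.003]
cutlery_basket 0.56 [378 208 421 242] [ 0.466 -0.586  0.152]
side [-0.227  0.831  0.84 ] [ 0.53 -0.68 -0.5 ]
tin_left 0.86 [131 280 177 332] [0.408 0.396 0.052]
tray 0.78 [122 180 269 242] [0.603 0.047 0.094]
drainer 0.87 [101 135 270 274] [0.696 0.007 0.065]
detergent 0.61 [247 136 268 186] [ 0.637 -0.359  0.125]
spray_bottle 0.75 [ 74 205 114 278] [0.663 0.393 0.138]
bowl 0.96 [195 268 243 315] [0.337 0.22  0.013]
bowl 0.18 [177 185 209 207] [0.653 0.005 0.115]
jug 0.95 [292 197 320 236] [ 0.299 -0.19   0.08 ]
jug 0.27 [133 279 176 330] [0.412 0.39  0.052]
cutlery_basket 0.74 [303 134 343 184] [ 0.439 -0.554  0.126]
cutlery_basket 0.63 [130 278 175 330] [0.414 0.395 0.054]
```

View pics/a_top.png

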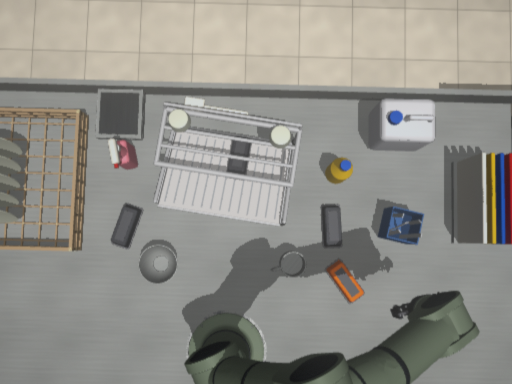

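View pics/a_side.png

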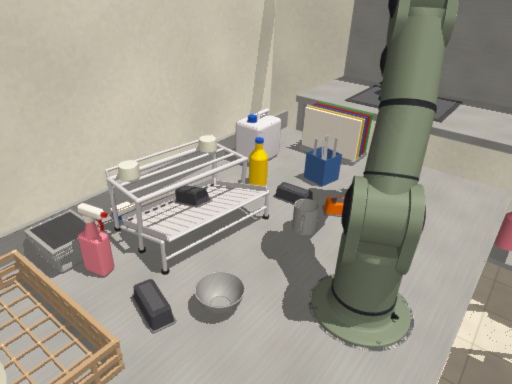

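The top view shows tin_left at about (126,226), tin_right at (332,226) and tin_home at (239,156). The orange decoy is at (346,281). The drainer is yawed by several degrees. Next I fit their poses from depth.

```bash
cat > fit.py <<'E'
from h import *
z=np.load('top0.npz'); p,X=z['p'].astype(int),z['X']; g=p.sum(-1)
def rect(P):
    (c,s,a)=cv2.minAreaRect((P[:,:2]*1000).astype(np.float32)); 
    if s[0]<s[1]: s=s[::-1];a-=90
    a=(a+90)%180-90
    return np.round(c,1),np.round(s,1),round(a,1)
for n,(u0,u1,v0,v1) in dict(L=(105,150,200,255),R=(315,350,198,252)).items():
    Q=X[v0:v1,u0:u1].reshape(-1,3); 
    T=Q[(Q[:,2]>.043)&(Q[:,2]<.06)]; A=Q[(Q[:,2]>.02)&(Q[:,2]<.06)]
    print(n,len(T),rect(T),rect(A),T[:,2].mean(),T.mean(0))
Q=X[95:232,145:310].reshape(-1,3); G=g[95:232,145:310].ravel()
B=Q[(Q[:,2]>.19)&(Q[:,2]<.222)]; print('tier',len(B),rect(B))
W=X[170:228,150:300].reshape(-1,3); W=W[(W[:,2]>.05)&(W[:,2]<.17)]
for i in range(6):
    c=np.linalg.lstsq(np.c_[W[:,:2],np.ones(len(W))],W[:,2],rcond=None)[0]
    r=W[:,2]-np.c_[W[:,:2],np.ones(len(W))]@c; W=W[abs(r)<max(.004,1.5*r.std())]
print('plane',c,len(W),'tilt',np.degrees(np.arctan(np.hypot(*c[:2]))),'yaw',np.degrees(np.arctan2(-c[1],-c[0])),rect(W))
# all tray-plane points
h=Q[:,2]-np.c_[Q[:,:2],np.ones(len(Q))]@c
print('tray',rect(Q[abs(h)<.006]))
H=Q[(h>.03)&(h<.065)&(G<200)]; 
yaw=np.radians(rect(B)[2]); print('home',len(H),H.mean(0))
np.savez('plane.npz',c=c)
E
python3 fit.py
```

```text
L 621 (array([431. , 335.8]), array([147.3, 138.1]), 70.9) (array([433.1, 336.1]), array([147., 146.]), 72.9) 0.05033770232441256 [0.44113836 0.37291119 0.0503377 ]
R 594 (array([ 461. , -373.6]), array([138.4,  60. ]), 3.5) (array([ 461.4, -373.3]), array([145.5,  60.7]), 3.6) 0.0506754237204483 [ 0.46093508 -0.37345102  0.05067542]
tier 2750 (array([711.2,   2.4]), array([468.2, 204.3]), 82.2)
plane [-0.31984614  0.045399    0.28299693] 3604 tilt 17.90315661618402 yaw -8.078604377824691 (array([584.7,  19.6]), array([464.5, 208.5]), 82.4)
tray (array([712.5,  43.9]), array([630.2, 452.9]), 82.1)
home 3 [ 0.68238547 -0.05612004  0.10281458]
```

```bash
cat >> fit.py <<'E'
print('----')
Q=X[200:255,105:150].reshape(-1,3);G2=g[200:255,105:150].ravel();Q=Q[(Q[:,2]>.043)&(Q[:,2]<.06)&(G2<260)&((np.hypot(Q[:,0]-.32,Q[:,1]-.235)>.095))];print('L',len(Q),rect(Q),Q.mean(0))
yaw=np.radians(-7.85); Rz=Ro.from_euler('z',yaw).as_matrix(); O=np.array([.7112,.0024,0])-Rz@[.2235,0,0]
Q=X[95:232,145:310].reshape(-1,3);D=(Q-O)@Rz
Ry=Ro.from_euler('y',18,degrees=True).as_matrix(); T=(D-[0,0,.128])@Ry   # tray coords
print('O',O)
m=(G<190)&(T[:,2]>.0)&(T[:,2]<.075)&(abs(T[:,1])<.19)&(T[:,0]>.1)&(T[:,0]<.32)
H=T[m];t=H[H[:,2]>.042];print('home',len(H),np.percentile(H,[2,50,98],axis=0).round(3),'top',len(t),np.percentile(t,[2,50,98],axis=0).round(3))
fl=T[(abs(T[:,2])<.006)&(abs(T[:,1])<.2)];print('floor',np.percentile(fl,[0.5,50,99.5],axis=0).round(4))
f=D[(D[:,2]>.19)&(D[:,2]<.222)]; print('tier',np.percentile(f,[0.5,50,99.5],axis=0).round(3))
E
python3 fit.py | sed -n '/----/,$p'
```

```text
----
L 323 (array([444.9, 375.6]), array([138.2,  61.2]), -18.1) [0.44150051 0.37315391 0.04983827]
O [0.48979441 0.03292565 0.        ]Traceback (most recent call last):
  File "fit.py", line 32, in <module>
    H=T[m];t=H[H[:,2]>.042];print('home',len(H),np.percentile(H,[2,50,98],axis=0).round(3),'top',len(t),np.percentile(t,[2,50,98],axis=0).round(3))
                                                ~~~~~~~~~~~~~^^^^^^^^^^^^^^^^^^^^
    return _quantile_unchecked(
        a, q, axis, out, overwrite_input, method, keepdims, weights)
    return _ureduce(a,
                    func=_quantile_ureduce_func,
    ...<5 lines>...
                    overwrite_input=overwrite_input,
                    method=method)
    r = func(a, **kwargs)
    result = _quantile(arr,
                       quantiles=q,
    ...<2 lines>...
                       out=out,
                       weights=wgt)
    slices_having_nans = np.isnan(arr[-1, ...])
                                  ~~~^^^^^^^^^
IndexError: index -1 is out of bounds for axis 0 with size 0
```

```bash
sed -i 's/G<190/G<170+0*G/; s/G<170+0\*G/G<240/' fit.py; python3 - <<'E'
import re
s=open('fit.py').read()
s=s.replace("H=T[m];t=","print(p[150:162:4,236:244:3].sum(-1),X[150:162:4,236:244:3,2].round(3));H=T[m];t=").replace("&(G2<260)","")
open('fit.py','w').write(s)
E
python3 fit.py | sed -n '/----/,$p'
```

```text
----
L 602 (array([444.9, 375.7]), array([138.2,  61.3]), -18.1) [0.44387574 0.37548988 0.05028198]
O [0.48979441 0.03292565 0.        ]
[[279 278 278]
 [241 225 225]
 [487 562 562]] [[0.107 0.108 0.104]
 [0.111 0.106 0.119]
 [0.207 0.208 1.814]]
home 173 [[ 0.149 -0.065  0.011]
 [ 0.213 -0.049  0.048]
 [ 0.267 -0.005  0.058]] top 136 [[ 0.149 -0.063  0.042]
 [ 0.215 -0.041  0.049]
 [ 0.261 -0.006  0.059]]
floor [[-6.400e-03 -1.981e-01 -5.800e-03]
 [ 1.173e-01  6.900e-03  3.000e-04]
 [ 4.457e-01  1.982e-01  5.900e-03]]
tier [[ 0.122 -0.233  0.2  ]
 [ 0.197 -0.     0.212]
 [ 0.324  0.232  0.222]]
```

```bash
cat > go.py <<'E'
from h import *
import sys,math
Z=lambda a:Ro.from_euler('z',a,degrees=True)
YAW=-7.85; O=np.array([.4898,.0329,0]); TR=Z(YAW)*Ro.from_euler('y',18,degrees=True); TO=O+[0,0,.128]
def tray(v): return TO+TR.apply(v)
def untray(v): return TR.inv().apply(np.array(v)-TO)
def pose(): 
    s=state(); return s,np.array(s["tcp_pos"]),Ro.from_euler('xyz',s["tcp_rot"],degrees=True)
def go(pos,psi,th):
    s,p,R=pose(); T=Z(psi)*Ro.from_euler('x',-90,degrees=True)*Ro.from_euler('z',th,degrees=True)
    rv=(R.inv()*T).as_rotvec(); n=max(1,math.ceil(np.abs(rv).max()/.186)); d=T.inv().apply(np.array(pos)-p); m=max(1,math.ceil(np.linalg.norm(d)/.0615))
    print('t',round(s["time_s"],2),'tcp',p.round(4),'tray',untray(p).round(4),'j',np.round(s["joints"],0),'F',np.round(s["contact_force"],1),'w',round(s["grip_width"],4))
    print('ROT',n,'x',(rv/n).round(4),' SHIFT total',d.round(4),m,'x',(d/m).round(4))
if __name__=='__main__':
    a=[float(x) for x in sys.argv[2:]]
    go(tray(a[:3]) if sys.argv[1]=='t' else a[:3],*a[3:])
E
python3 go.py w .444 -.3745 .2 -176.5 25
```

```text
t 0.9 tcp [ 0.2171 -0.5861  0.2313] tray [-0.2084 -0.6504  0.0409] j [66. 30. -2. 92.  1. 59. -6.] F [-0.6  0.5 -0.7] w 0.086
ROT 3 x [0.0214 0.0963 0.1444]  SHIFT total [-0.2037  0.1295 -0.1973] 6 x [-0.034   0.0216 -0.0329]
```

```bash
python3 -m pendant '[{"rx":0.0214,"ry":0.0963,"rz":0.1444,"hand":0.085},{"rx":0.0214,"ry":0.0963,"rz":0.1444,"hand":0.085},{"rx":0.0214,"ry":0.0963,"rz":0.1444,"hand":0.085},{"tx":-0.034,"ty":0.0216,"tz":-0.0329,"hand":0.085},{"tx":-0.034,"ty":0.0216,"tz":-0.0329,"hand":0.085},{"tx":-0.034,"ty":0.0216,"tz":-0.0329,"hand":0.085},{"tx":-0.034,"ty":0.0216,"tz":-0.0329,"hand":0.085},{"tx":-0.034,"ty":0.0216,"tz":-0.0329,"hand":0.085},{"tx":-0.034,"ty":0.0216,"tz":-0.0329,"hand":0.085},{"hand":0.085}]'; python3 go.py w .444 -.3745 .018 -176.5 25
```

```text
t 0.9 tcp [ 0.2171 -0.5861  0.2313] tray [-0.2084 -0.6504  0.0409] j [66. 30. -2. 92.  1. 59. -6.] F [-0.6  0.5 -0.7] w 0.086
ROT 3 x [0.0214 0.0963 0.1444]  SHIFT total [-0.1268  0.2945 -0.1973] 7 x [-0.0181  0.0421 -0.0282]$[0]: bad value
```

```bash
python3 -m pendant '[{"rx":0.0214,"ry":0.0963,"rz":0.1444,"tx":0,"ty":0,"tz":0,"hand":0.085},{"rx":0.0214,"ry":0.0963,"rz":0.1444,"tx":0,"ty":0,"tz":0,"hand":0.085},{"rx":0.0214,"ry":0.0963,"rz":0.1444,"tx":0,"ty":0,"tz":0,"hand":0.085},{"rx":0,"ry":0,"rz":0,"tx":-0.034,"ty":0.0216,"tz":-0.0329,"hand":0.085},{"rx":0,"ry":0,"rz":0,"tx":-0.034,"ty":0.0216,"tz":-0.0329,"hand":0.085},{"rx":0,"ry":0,"rz":0,"tx":-0.034,"ty":0.0216,"tz":-0.0329,"hand":0.085},{"rx":0,"ry":0,"rz":0,"tx":-0.034,"ty":0.0216,"tz":-0.0329,"hand":0.085},{"rx":0,"ry":0,"rz":0,"tx":-0.034,"ty":0.0216,"tz":-0.0329,"hand":0.085},{"rx":0,"ry":0,"rz":0,"tx":-0.034,"ty":0.0216,"tz":-0.0329,"hand":0.085},{"rx":0,"ry":0,"rz":0,"tx":0,"ty":0,"tz":0,"hand":0.085}]'; python3 go.py w .444 -.3745 .018 -176.5 25
```

```text
time_s: 2.15
tcp_pos: [0.4469, -0.3708, 0.2001]
tcp_rot: [-90.0, 25.0, -176.2]
contact_force: [-0.9, -0.9, 0.6]
grip_width: 0.0849
t 2.15 tcp [ 0.4469 -0.3708  0.2001] tray [-0.0102 -0.4058  0.0724] j [ 56.  23. -15. 115. -27.  28. -21.] F [-0.9 -0.9  0.6] w 0.0849
ROT 1 x [ 0.0033  0.0054 -0.0006]  SHIFT total [0.0798 0.1637 0.0035] 3 x [0.0266 0.0546 0.0012]
```

```bash
python3 -m pendant '[{"rx":0.0033,"ry":0.0054,"rz":0,"tx":0,"ty":0,"tz":0.0035,"hand":0.085},{"rx":0,"ry":0,"rz":0,"tx":0.026,"ty":0.054,"tz":0,"hand":0.085},{"rx":0,"ry":0,"rz":0,"tx":0.026,"ty":0.054,"tz":0,"hand":0.085},{"rx":0,"ry":0,"rz":0,"tx":0.018,"ty":0.035,"tz":0,"hand":0.085},{"rx":0,"ry":0,"rz":0,"tx":0.0095,"ty":0.0205,"tz":0,"hand":0.085},{"rx":0,"ry":0,"rz":0,"tx":0,"ty":0,"tz":0,"hand":0.085}]'; python3 go.py w .444 -.3745 .018 -176.5 25; python3 - <<'E'
from h import *
p,d,X=cloud("side"); q=p[150:250,220:360]; save(cv2.resize(q,None,fx=5,fy=5),'b.png')
E
```

```text
time_s: 2.9
tcp_pos: [0.4424, -0.3781, 0.0314]
tcp_rot: [-90.2, 25.2, -177.0]
contact_force: [0.2, 0.9, 0.5]
grip_width: 0.0849
t 2.9 tcp [ 0.4424 -0.3781  0.0314] tray [ 0.0386 -0.4136 -0.0891] j [ 58.  41. -17. 119. -59.   9.  17.] F [0.2 0.9 0.5] w 0.0849
ROT 1 x [ 0.0003 -0.0084 -0.0035]  SHIFT total [ 0.004   0.0129 -0.0035] 1 x [ 0.004   0.0129 -0.0035]
```

View pics/b.png

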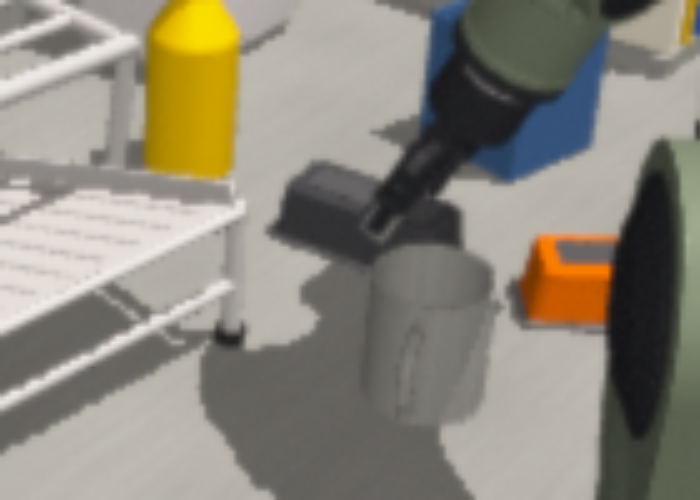

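The side view shows the open fingers astride tin_right near its near half, but joint 6 is at its limit. I'll reduce the lean to 16° before going lower.

```bash
python3 -m pendant '[{"rx":0,"ry":-0.008,"rz":-0.16,"tx":0,"ty":0,"tz":-0.0035,"hand":0.085},{"rx":0,"ry":0,"rz":0,"tx":0,"ty":0,"tz":0,"hand":0.085}]'; python3 go.py w .443 -.3745 .017 -176.5 16
```

```text
time_s: 3.2
tcp_pos: [0.4441, -0.3734, 0.0269]
tcp_rot: [-90.5, 21.4, -176.4]
contact_force: [0.8, -0.3, -0.2]
grip_width: 0.0849
t 3.2 tcp [ 0.4441 -0.3734  0.0269] tray [ 0.041  -0.4087 -0.093 ] j [ 48.  40.  -7. 118. -57.  14.  12.] F [ 0.8 -0.3 -0.2] w 0.0849
ROT 1 x [ 0.0096  0.002  -0.0945]  SHIFT total [0.0039 0.0091 0.001 ] 1 x [0.0039 0.0091 0.001 ]
```

```bash
python3 -m pendant '[{"rx":0.0096,"ry":0.002,"rz":-0.0945,"tx":0.002,"ty":0.004,"tz":0,"hand":0.085},{"rx":0,"ry":0,"rz":0,"tx":0,"ty":0,"tz":0,"hand":0.085}]'; python3 go.py w .443 -.3745 .017 -176.5 16
```

```text
time_s: 3.45
tcp_pos: [0.4438, -0.3724, 0.0215]
tcp_rot: [-90.3, 17.0, -176.5]
contact_force: [1.3, 0.5, 0.2]
grip_width: 0.0849
t 3.45 tcp [ 0.4438 -0.3724  0.0215] tray [ 0.0422 -0.4078 -0.0982] j [ 39.  41.   3. 116. -53.  18.   5.] F [1.3 0.5 0.2] w 0.0849
ROT 1 x [ 0.0049  0.0006 -0.0181]  SHIFT total [0.0022 0.0041 0.002 ] 1 x [0.0022 0.0041 0.002 ]
```

Close, test the grip and lift.

```bash
python3 -m pendant '[{"rx":0.005,"ry":0,"rz":-0.018,"tx":0.0022,"ty":0.0041,"tz":0.002,"hand":0.085},{"rx":0,"ry":0,"rz":0,"tx":0,"ty":0,"tz":0,"hand":0.085},{"rx":0,"ry":0,"rz":0,"tx":0,"ty":0,"tz":0,"hand":0.03},{"rx":0,"ry":0,"rz":0,"tx":0,"ty":0,"tz":0,"hand":0.03},{"rx":0,"ry":0,"rz":0,"tx":0,"ty":0,"tz":0,"hand":0.03},{"rx":0,"ry":0,"rz":0,"tx":0,"ty":0,"tz":0,"hand":0.03},{"rx":0,"ry":0,"rz":0,"tx":0,"ty":0,"tz":0,"hand":0.03}]'; python3 go.py w .443 -.3745 .26 -176.5 16
```

```text
time_s: 4.32
tcp_pos: [0.4406, -0.3758, 0.0167]
tcp_rot: [-90.1, 15.9, -176.8]
contact_force: [-7.5, 1.5, 13.5]
grip_width: 0.0591
t 4.33 tcp [ 0.4406 -0.3758  0.0167] tray [ 0.0411 -0.4116 -0.1036] j [ 37.  41.   5. 116. -53.  18.   4.] F [-7.5  1.5 13.5] w 0.0591
ROT 1 x [-0.0002 -0.0043  0.0011]  SHIFT total [-0.0694 -0.2332 -0.0011] 4 x [-0.0174 -0.0583 -0.0003]
```

```bash
python3 -m pendant '[{"rx":0,"ry":0,"rz":0,"tx":-0.008,"ty":-0.029,"tz":0,"hand":0.03},{"rx":0,"ry":0,"rz":0,"tx":-0.016,"ty":-0.053,"tz":0,"hand":0.03},{"rx":0,"ry":0,"rz":0,"tx":-0.016,"ty":-0.053,"tz":0,"hand":0.03},{"rx":0,"ry":0,"rz":0,"tx":-0.016,"ty":-0.053,"tz":0,"hand":0.03},{"rx":0,"ry":0,"rz":0,"tx":-0.013,"ty":-0.042,"tz":0,"hand":0.03},{"rx":0,"ry":0,"rz":0,"tx":0,"ty":0,"tz":0,"hand":0.03}]'; python3 go.py t .06 -.14 .12 172.15 -2;
```

```text
time_s: 5.08
tcp_pos: [0.4452, -0.3762, 0.2592]
tcp_rot: [-89.9, 16.1, -176.7]
contact_force: [-0.1, 0.8, -4.3]
grip_width: 0.0589
t 5.08 tcp [ 0.4452 -0.3762  0.2592] tray [-0.0294 -0.4114  0.1284] j [ 18.  21.  29. 108. -31.  47. -21.] F [-0.1  0.8 -4.3] w 0.0589
ROT 2 x [ 0.0112  0.0972 -0.1579]  SHIFT total [-0.0836  0.0327 -0.2714] 5 x [-0.0167  0.0065 -0.0543]
```

```bash
python3 go.py t -.11 -.14 .06 172.15 -2;
```

```text
t 5.08 tcp [ 0.4452 -0.3762  0.2592] tray [-0.0294 -0.4114  0.1284] j [ 18.  21.  29. 108. -31.  47. -21.] F [-0.1  0.8 -4.3] w 0.0589
ROT 2 x [ 0.0112  0.0972 -0.1579]  SHIFT total [ 0.0963  0.0435 -0.2714] 5 x [ 0.0193  0.0087 -0.0543]
```

```bash
python3 -m pendant '[{"rx":0.0112,"ry":0.0972,"rz":-0.158,"tx":0,"ty":0,"tz":0,"hand":0.03},{"rx":0.0112,"ry":0.0972,"rz":-0.158,"tx":0,"ty":0,"tz":0,"hand":0.03},{"rx":0,"ry":0,"rz":0,"tx":0.05,"ty":0,"tz":-0.03,"hand":0.03},{"rx":0,"ry":0,"rz":0,"tx":0.046,"ty":0.008,"tz":-0.04,"hand":0.03},{"rx":0,"ry":0,"rz":0,"tx":0,"ty":0.009,"tz":-0.06,"hand":0.03},{"rx":0,"ry":0,"rz":0,"tx":0,"ty":0.009,"tz":-0.06,"hand":0.03},{"rx":0,"ry":0,"rz":0,"tx":0,"ty":0.009,"tz":-0.055,"hand":0.03},{"rx":0,"ry":0,"rz":0,"tx":0,"ty":0.008,"tz":-0.027,"hand":0.03},{"rx":0,"ry":0,"rz":0,"tx":0,"ty":0,"tz":0,"hand":0.03}]'; python3 go.py t .06 -.14 .04 172.15 -2; python3 - <<'E'
from h import *
p,d,X=cloud("side"); save(cv2.resize(p[100:300,90:370],None,fx=2.5,fy=2.5),'c.png')
E
```

```text
time_s: 6.2
tcp_pos: [0.3843, -0.0908, 0.2164]
tcp_rot: [-90.1, -2.4, 172.3]
contact_force: [-0.3, -1.0, -2.8]
grip_width: 0.0591
t 6.2 tcp [ 0.3843 -0.0908  0.2164] tray [-0.1107 -0.1369  0.057 ] j [-27.  14.  38. 125. -11.  48. -80.] F [-0.3 -1.  -2.8] w 0.0591
ROT 1 x [0.0019 0.0034 0.007 ]  SHIFT total [-0.1594  0.0634  0.0031] 3 x [-0.0531  0.0211  0.001 ]
```

View pics/c.png

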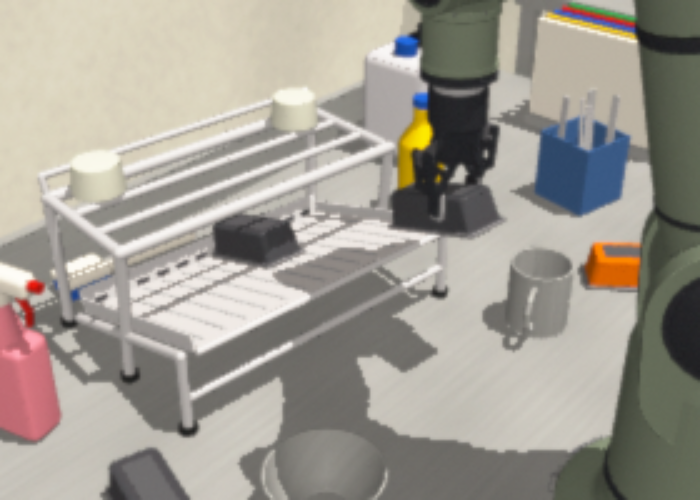

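The tin is held upside down at (445,210) just in front of the tray's right part, and it looks parallel to the tray. I'll move it in.

```bash
python3 -m pendant '[{"rx":0.002,"ry":0.0034,"rz":0.007,"tx":0,"ty":0,"tz":0.003,"hand":0.03},{"rx":0,"ry":0,"rz":0,"tx":-0.04,"ty":0.016,"tz":0,"hand":0.03},{"rx":0,"ry":0,"rz":0,"tx":-0.045,"ty":0.018,"tz":0,"hand":0.03},{"rx":0,"ry":0,"rz":0,"tx":-0.045,"ty":0.018,"tz":0,"hand":0.03},{"rx":0,"ry":0,"rz":0,"tx":-0.029,"ty":0.011,"tz":0,"hand":0.03},{"rx":0,"ry":0,"rz":0,"tx":0,"ty":0,"tz":0,"hand":0.03}]'; python3 go.py t .063 -.14 .021 172.15 -2
```

```text
time_s: 7.0
tcp_pos: [0.5405, -0.1193, 0.1482]
tcp_rot: [-89.9, -1.9, 171.9]
contact_force: [-1.3, 0.1, -3.2]
grip_width: 0.0588
t 7.0 tcp [ 0.5405 -0.1193  0.1482] tray [ 0.0613 -0.1439  0.0411] j [-16.  34.  31. 107. -23.  48. -70.] F [-1.3  0.1 -3.2] w 0.0588
ROT 1 x [-0.0014 -0.0052 -0.0014]  SHIFT total [ 0.0039  0.0198 -0.0039] 1 x [ 0.0039  0.0198 -0.0039]
```

```bash
python3 -m pendant '[{"rx":0,"ry":-0.005,"rz":0,"tx":0.002,"ty":0.01,"tz":-0.004,"hand":0.03},{"rx":0,"ry":0,"rz":0,"tx":0.002,"ty":0.009,"tz":0,"hand":0.03},{"rx":0,"ry":0,"rz":0,"tx":0,"ty":0,"tz":0,"hand":0.03}]'; python3 go.py t .063 -.14 .018 172.15 -2
```

```text
time_s: 7.38
tcp_pos: [0.5351, -0.1129, 0.1303]
tcp_rot: [-90.0, -1.9, 172.2]
contact_force: [0.2, -0.5, -4.9]
grip_width: 0.0591
t 7.38 tcp [ 0.5351 -0.1129  0.1303] tray [ 0.0609 -0.1382  0.0222] j [-15.  35.  30. 108. -24.  45. -70.] F [ 0.2 -0.5 -4.9] w 0.0591
ROT 1 x [-0.0001  0.0013 -0.0015]  SHIFT total [-0.0008  0.0046  0.0018] 1 x [-0.0008  0.0046  0.0018]
```

```bash
python3 -m pendant '[{"rx":0,"ry":0,"rz":0,"tx":0,"ty":0.003,"tz":0,"hand":0.03},{"rx":0,"ry":0,"rz":0,"tx":0,"ty":0,"tz":0,"hand":0.03}]';python3 -m pendant '[{"rx":0,"ry":0,"rz":0,"tx":0,"ty":0.002,"tz":0,"hand":0.03},{"rx":0,"ry":0,"rz":0,"tx":0,"ty":0,"tz":0,"hand":0.03}]'; python3 go.py t .063 -.14 .018 172.15 -2
```

```text
time_s: 7.62
tcp_pos: [0.5359, -0.113, 0.1278]
tcp_rot: [-90.0, -1.8, 172.2]
contact_force: [-0.2, -0.9, -3.2]
grip_width: 0.0587
time_s: 7.88
tcp_pos: [0.5358, -0.113, 0.1257]
tcp_rot: [-90.0, -1.9, 172.2]
contact_force: [0.1, -0.1, -2.5]
grip_width: 0.0592
t 7.88 tcp [ 0.5358 -0.113   0.1257] tray [ 0.063  -0.1382  0.018 ] j [-15.  36.  30. 108. -24.  45. -69.] F [ 0.1 -0.1 -2.5] w 0.0592
ROT 1 x [-0.0002  0.0015 -0.0024]  SHIFT total [-0.      0.0001  0.0018] 1 x [-0.      0.0001  0.0018]
```

```bash
python3 -m pendant '[{"rx":0,"ry":0,"rz":0,"tx":0,"ty":0.0015,"tz":0,"hand":0.03},{"rx":0,"ry":0,"rz":0,"tx":0,"ty":0,"tz":0,"hand":0.03}]';python3 -m pendant '[{"rx":0,"ry":0,"rz":0,"tx":0,"ty":0.0015,"tz":0,"hand":0.03},{"rx":0,"ry":0,"rz":0,"tx":0,"ty":0,"tz":0,"hand":0.03}]'
```

```text
time_s: 8.12
tcp_pos: [0.5359, -0.1131, 0.1243]
tcp_rot: [-90.0, -1.8, 172.2]
contact_force: [1.2, -0.0, -3.0]
grip_width: 0.0591
time_s: 8.38
tcp_pos: [0.5361, -0.1131, 0.124]
tcp_rot: [-90.0, -1.8, 172.2]
contact_force: [-5.6, 2.3, 24.4]
grip_width: 0.059
```

Contact. I'll release, retreat along the tool axis, and turn to the push lean.

```bash
python3 -m pendant '[{"rx":0,"ry":0,"rz":0,"tx":0,"ty":-0.001,"tz":0,"hand":0.085},{"rx":0,"ry":0,"rz":0,"tx":0,"ty":0,"tz":0,"hand":0.085},{"rx":0,"ry":0,"rz":0,"tx":0,"ty":0,"tz":0,"hand":0.085},{"rx":0,"ry":0,"rz":0,"tx":0.006,"ty":-0.02,"tz":0,"hand":0.085},{"rx":0,"ry":0,"rz":0,"tx":0.02,"ty":-0.05,"tz":0,"hand":0.085},{"rx":0,"ry":0,"rz":0,"tx":0.04,"ty":-0.04,"tz":0,"hand":0.085},{"rx":0,"ry":0,"rz":0,"tx":0.05,"ty":0,"tz":0,"hand":0.03},{"rx":0,"ry":0,"rz":0,"tx":0.03,"ty":0,"tz":0,"hand":0.03},{"rx":0,"ry":0,"rz":0,"tx":0,"ty":0,"tz":0,"hand":0.03}]'; python3 go.py t -.04 -.139 .025 172.15 30;python3 - <<'E'
from h import *
for n in ("top","side"):
    p,d,X=cloud(n); np.savez(n+'1.npz',p=p,d=d,X=X)
    save(cv2.resize(p[90:240,140:330] if n=="top" else p[100:260,90:300],None,fx=3.5,fy=3.5),'d_%s.png'%n)
E
```

```text
time_s: 9.5
tcp_pos: [0.3931, -0.0935, 0.2395]
tcp_rot: [-90.1, -1.8, 172.2]
contact_force: [0.4, 0.5, -0.4]
grip_width: 0.0318
t 9.5 tcp [ 0.3931 -0.0935  0.2395] tray [-0.1092 -0.1384  0.0818] j [-29.  12.  40. 122. -10.  51. -81.] F [ 0.4  0.5 -0.4] w 0.0318
ROT 3 x [0.0008 0.0002 0.185 ]  SHIFT total [-0.0041  0.0894  0.0006] 2 x [-0.002   0.0447  0.0003]
```

View pics/d_top.png

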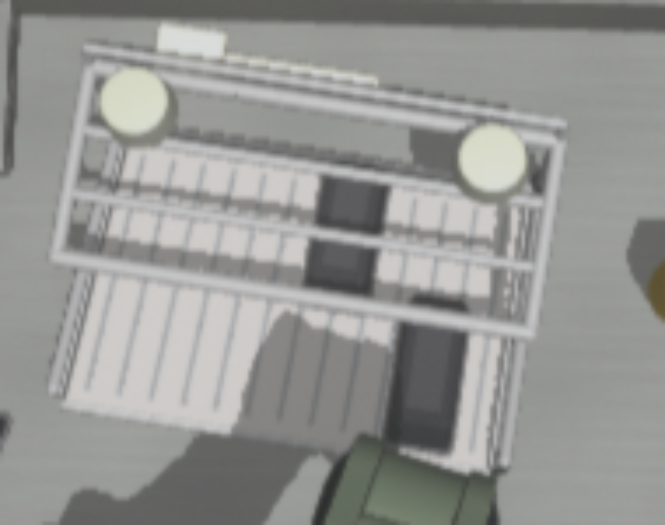

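```bash
cat > tins.py <<'E'
from go import *
def tins(X,p,lo=.035,hi=.062):
    T=untray(X.reshape(-1,3)).reshape(X.shape); g=p.astype(int).sum(-1)
    # skip under-tube: only real tray area
    m=(T[...,2]>lo)&(T[...,2]<hi)&(abs(T[...,1])<.2)&(T[...,0]>-.03)&(T[...,0]<.32)&(g<330)
    n,l,st,c=cv2.connectedComponentsWithStats(m.astype(np.uint8))
    for i in range(1,n):
        if st[i,4]>25:
            Q=T[l==i]; print(st[i,4],'n; lo/med/hi',np.percentile(Q,[1,50,99],axis=0).round(3).tolist(), 'slope deg',round(float(np.degrees(np.polyfit(Q[:,0],Q[:,1],1)[0])),1))
if __name__=='__main__':
    n=sys.argv[1]; z=np.load(n); tins(z['X'],z['p'])
E
python3 tins.py top1.npz; echo; python3 tins.py side1.npz
```

```text
239 n; lo/med/hi [[0.211, -0.063, 0.037], [0.239, -0.035, 0.051], [0.266, -0.006, 0.06]] slope deg -0.8
214 n; lo/med/hi [[0.149, -0.063, 0.037], [0.169, -0.035, 0.049], [0.195, -0.005, 0.058]] slope deg -1.2
40 n; lo/med/hi [[0.141, -0.165, 0.043], [0.148, -0.139, 0.05], [0.153, -0.111, 0.056]] slope deg -4.3
518 n; lo/med/hi [[0.013, -0.167, 0.038], [0.063, -0.139, 0.05], [0.118, -0.109, 0.059]] slope deg -0.0

296 n; lo/med/hi [[0.013, -0.163, 0.035], [0.061, -0.122, 0.05], [0.145, -0.106, 0.054]] slope deg 4.8
267 n; lo/med/hi [[0.146, -0.057, 0.036], [0.197, -0.02, 0.05], [0.284, -0.002, 0.053]] slope deg 3.5
```

Tin_right sits square on the tray (origin x≈0.082, y≈-0.138, slope 0°), and home is at y≈-0.035. Next I lean to 32° and get behind it.

```bash
python3 -m pendant '[{"rx":0,"ry":0,"rz":0.185,"tx":0,"ty":0,"tz":0,"hand":0.03},{"rx":0,"ry":0,"rz":0.185,"tx":0,"ty":0,"tz":0,"hand":0.03},{"rx":0,"ry":0,"rz":0.185,"tx":0,"ty":0,"tz":0,"hand":0.03},{"rx":0,"ry":0,"rz":0.035,"tx":0,"ty":0,"tz":0,"hand":0.03},{"rx":0,"ry":0,"rz":0,"tx":0,"ty":0,"tz":0,"hand":0.03}]'; python3 go.py t -.03 -.138 .017 172.15 32
```

```text
time_s: 10.22
tcp_pos: [0.3953, -0.097, 0.2404]
tcp_rot: [-89.9, 22.3, 172.3]
contact_force: [0.8, 0.1, 0.3]
grip_width: 0.0304
t 10.22 tcp [ 0.3953 -0.097   0.2404] tray [-0.1069 -0.1416  0.0835] j [ -26.   -3.   30.  139.    8.   22. -101.] F [0.8 0.1 0.3] w 0.0304
ROT 1 x [-0.0003  0.0018  0.1698]  SHIFT total [ 0.0015  0.1016 -0.0036] 2 x [ 0.0008  0.0508 -0.0018]
```

```bash
python3 go.py t -.03 -.138 .018 172.15 22.3
```

```text
t 10.22 tcp [ 0.3953 -0.097   0.2404] tray [-0.1069 -0.1416  0.0835] j [ -26.   -3.   30.  139.    8.   22. -101.] F [0.8 0.1 0.3] w 0.0304
ROT 1 x [-0.0004  0.0018  0.0005]  SHIFT total [-0.0163  0.0996 -0.0036] 2 x [-0.0081  0.0498 -0.0018]
```

```bash
python3 -m pendant '[{"rx":0,"ry":0.0018,"rz":0,"tx":-0.005,"ty":0.03,"tz":-0.0036,"hand":0.03},{"rx":0,"ry":0,"rz":0,"tx":-0.006,"ty":0.04,"tz":0,"hand":0.03},{"rx":0,"ry":0,"rz":0,"tx":-0.005,"ty":0.029,"tz":0,"hand":0.03},{"rx":0,"ry":0,"rz":0.09,"tx":0,"ty":0,"tz":0,"hand":0.03},{"rx":0,"ry":0,"rz":0,"tx":0,"ty":0,"tz":0,"hand":0.03}]'; python3 go.py t -.02 -.138 .017 172.15 27
```

```text
time_s: 10.85
tcp_pos: [0.4417, -0.0942, 0.1789]
tcp_rot: [-91.2, 23.3, 172.2]
contact_force: [0.1, -0.5, -0.2]
grip_width: 0.0299
t 10.85 tcp [ 0.4417 -0.0942  0.1789] tray [-0.0446 -0.1325  0.039 ] j [-22.  12.  30. 139. -47.  10. -46.] F [ 0.1 -0.5 -0.2] w 0.0299
ROT 1 x [0.0221 0.0003 0.0644]  SHIFT total [-0.0018  0.033   0.0055] 1 x [-0.0018  0.033   0.0055]
```

```bash
python3 -m pendant '[{"rx":0.022,"ry":0,"rz":-0.12,"tx":0,"ty":0,"tz":0.0055,"hand":0.03},{"rx":0,"ry":0,"rz":-0.12,"tx":0,"ty":0,"tz":0,"hand":0.03},{"rx":0,"ry":0,"rz":0,"tx":0,"ty":0,"tz":0,"hand":0.03}]'; python3 go.py t -.02 -.138 .017 172.15 10
```

```text
time_s: 11.22
tcp_pos: [0.4425, -0.0976, 0.1779]
tcp_rot: [-90.3, 10.9, 172.5]
contact_force: [-0.2, 0.2, -0.3]
grip_width: 0.0298
t 11.22 tcp [ 0.4425 -0.0976  0.1779] tray [-0.0431 -0.1358  0.0385] j [-33.  20.  47. 130. -33.  29. -59.] F [-0.2  0.2 -0.3] w 0.0298
ROT 1 x [ 0.0064  0.0054 -0.0155]  SHIFT total [-0.0103  0.0298  0.0022] 1 x [-0.0103  0.0298  0.0022]
```

```bash
python3 -m pendant '[{"rx":0.006,"ry":0.005,"rz":-0.01,"tx":-0.005,"ty":0.015,"tz":0.002,"hand":0.03},{"rx":0,"ry":0,"rz":0,"tx":-0.005,"ty":0.014,"tz":0,"hand":0.03},{"rx":0,"ry":0,"rz":0,"tx":-0.009,"ty":0.0047,"tz":0,"hand":0.03},{"rx":0,"ry":0,"rz":0,"tx":-0.007,"ty":0.0037,"tz":0,"hand":0.03},{"rx":0,"ry":0,"rz":0,"tx":-0.007,"ty":0.0037,"tz":0,"hand":0.03},{"rx":0,"ry":0,"rz":0,"tx":-0.007,"ty":0.0037,"tz":0,"hand":0.03},{"rx":0,"ry":0,"rz":0,"tx":-0.007,"ty":0.0037,"tz":0,"hand":0.03}]'; python3 go.py t .06 -.138 .017 172.15 10
```

```text
time_s: 12.1
tcp_pos: [0.4963, -0.1065, 0.1386]
tcp_rot: [-90.3, 10.4, 172.1]
contact_force: [-1.4, 0.6, 2.5]
grip_width: 0.0299
t 12.1 tcp [ 0.4963 -0.1065  0.1386] tray [ 0.021  -0.1372  0.0179] j [-24.  29.  39. 124. -41.  28. -53.] F [-1.4  0.6  2.5] w 0.0299
ROT 1 x [ 0.0042 -0.001  -0.0073]  SHIFT total [-0.034   0.0191  0.0008] 1 x [-0.034   0.0191  0.0008]
```

```bash
python3 -m pendant '[{"rx":0.004,"ry":0,"rz":0,"tx":-0.007,"ty":0.0038,"tz":0.0008,"hand":0.03},{"rx":0,"ry":0,"rz":0,"tx":-0.007,"ty":0.0038,"tz":0,"hand":0.03},{"rx":0,"ry":0,"rz":0,"tx":-0.007,"ty":0.0038,"tz":0,"hand":0.03},{"rx":0,"ry":0,"rz":0,"tx":-0.007,"ty":0.0038,"tz":0,"hand":0.03},{"rx":0,"ry":0,"rz":0,"tx":-0.006,"ty":0.0036,"tz":0,"hand":0.03},{"rx":0,"ry":0,"rz":0,"tx":0,"ty":0,"tz":0,"hand":0.03},{"rx":0,"ry":0,"rz":0,"tx":0.011,"ty":-0.006,"tz":0,"hand":0.03},{"rx":0,"ry":0,"rz":0.1,"tx":0,"ty":0,"tz":0,"hand":0.03},{"rx":0,"ry":0,"rz":0.1,"tx":0,"ty":0,"tz":0,"hand":0.03},{"rx":0,"ry":0,"rz":0,"tx":0,"ty":0,"tz":0,"hand":0.03}]'; python3 go.py t .09 -.138 .017 172.15 24
```

```text
time_s: 13.35
tcp_pos: [0.5178, -0.1096, 0.1302]
tcp_rot: [-90.3, 21.8, 172.0]
contact_force: [-0.8, -1.0, 0.3]
grip_width: 0.0302
t 13.35 tcp [ 0.5178 -0.1096  0.1302] tray [ 0.0442 -0.1374  0.0167] j [-12.  25.  21. 130. -61.   9. -33.] F [-0.8 -1.   0.3] w 0.0302
ROT 1 x [ 0.0033 -0.0029  0.0389]  SHIFT total [-0.0342  0.0304  0.0006] 1 x [-0.0342  0.0304  0.0006]
```

```bash
python3 -m pendant '[{"rx":0.003,"ry":-0.003,"rz":0,"tx":-0.006,"ty":0.0052,"tz":0.0006,"hand":0.03},{"rx":0,"ry":0,"rz":0,"tx":-0.006,"ty":0.0052,"tz":0,"hand":0.03},{"rx":0,"ry":0,"rz":0,"tx":-0.006,"ty":0.0052,"tz":0,"hand":0.03},{"rx":0,"ry":0,"rz":0,"tx":-0.006,"ty":0.0052,"tz":0,"hand":0.03},{"rx":0,"ry":0,"rz":0,"tx":-0.006,"ty":0.0052,"tz":0,"hand":0.03}]'; python3 go.py t .095 -.138 .017 172.15 24
```

```text
time_s: 13.98
tcp_pos: [0.5581, -0.1165, 0.117]
tcp_rot: [-89.8, 21.9, 172.3]
contact_force: [-1.7, 0.4, 4.1]
grip_width: 0.0301
t 13.97 tcp [ 0.5581 -0.1165  0.117 ] tray [ 0.0871 -0.1386  0.0167] j [-11.  29.  22. 125. -61.  11. -34.] F [-1.7  0.4  4.1] w 0.0301
ROT 1 x [-0.0032  0.0021  0.0373]  SHIFT total [-0.006   0.005  -0.0006] 1 x [-0.006   0.005  -0.0006]
```

```bash
python3 -m pendant '[{"rx":0,"ry":0,"rz":0.05,"tx":0.004,"ty":-0.004,"tz":0,"hand":0.03},{"rx":0,"ry":0,"rz":0.1,"tx":0,"ty":0,"tz":0,"hand":0.03},{"rx":0,"ry":0,"rz":0,"tx":0,"ty":0,"tz":0,"hand":0.03}]'; python3 go.py t .12 -.138 .017 172.15 30
```

```text
time_s: 14.35
tcp_pos: [0.5674, -0.1207, 0.1551]
tcp_rot: [-90.1, 27.1, 172.2]
contact_force: [0.8, 0.2, -0.2]
grip_width: 0.0296
t 14.35 tcp [ 0.5674 -0.1207  0.1551] tray [ 0.0847 -0.1416  0.056 ] j [-12.  25.  22. 126. -72.   9. -21.] F [ 0.8  0.2 -0.2] w 0.0296
ROT 1 x [0.0028 0.0014 0.0513]  SHIFT total [ 0.0054  0.0523 -0.0036] 1 x [ 0.0054  0.0523 -0.0036]
```

```bash
cat > kin.py <<'E'
import numpy as np
from scipy.optimize import least_squares
from scipy.spatial.transform import Rotation as Ro
D=[([65.65,29.909,-2.081,91.674,1.216,58.504,-6.462],[.2171,-.5861,.2313],[-90.065,0,-159.67]),
([56,23,-15,115,-27,28,-21],[.4469,-.3708,.2001],[-90,25,-176.2]),
([58,41,-17,119,-59,9,17],[.4424,-.3781,.0314],[-90.2,25.2,-177]),
([48,40,-7,118,-57,14,12],[.4441,-.3734,.0269],[-90.5,21.4,-176.4]),
([18,21,29,108,-31,47,-21],[.4452,-.3762,.2592],[-89.9,16.1,-176.7]),
([-27,14,38,125,-11,48,-80],[.3843,-.0908,.2164],[-90.1,-2.4,172.3]),
([-15,35,30,108,-24,45,-70],[.5351,-.1129,.1303],[-90,-1.9,172.2]),
([-26,-3,30,139,8,22,-101],[.3953,-.097,.2404],[-89.9,22.3,172.3]),
([-22,12,30,139,-47,10,-46],[.4417,-.0942,.1789],[-91.2,23.3,172.2]),
([-24,29,39,124,-41,28,-53],[.4963,-.1065,.1386],[-90.3,10.4,172.1]),
([-11,29,22,125,-61,11,-34],[.5581,-.1165,.117],[-89.8,21.9,172.3]),
([-12,25,22,126,-72,9,-21],[.5674,-.1207,.1551],[-90.1,27.1,172.2])]
def fk(q,k,sg):
    d1,e1,a,e2,b,e3,L,o1,o3,o5,o7=k
    E=lambda ax,x:Ro.from_euler(ax,x,degrees=True)
    R=E('z',sg[0]*q[0]+o1); p=R.apply([e1,0,d1]); R=R*E('y',q[1]); p=p+R.apply([0,0,a]); R=R*E('z',sg[1]*q[2]+o3); p=p+R.apply([e2,0,0])
    R=R*E('y',q[3]); p=p+R.apply([e3,0,b]); R=R*E('z',sg[2]*q[4]+o5)*E('y',q[5]); R=R*E('z',sg[3]*q[6]+o7); p=p+R.apply([0,0,L])
    return p,R*E('x',-90)*Ro.from_euler('z',0)
def res(k,sg):
    r=[]
    for q,p,o in D:
        P,R=fk(q,k,sg); T=Ro.from_euler('xyz',o,degrees=True)
        r+=list((P-p)*20)+list((R.as_matrix()-T.as_matrix())[:,1]*3)+list((R.as_matrix()-T.as_matrix())[:,2]*3)
    return np.array(r)
if __name__=='__main__':
    import itertools
    best=None
    for sg in itertools.product([1,-1],repeat=4):
        for o7 in (0,90,180,270):
            s=least_squares(lambda k:res(k,sg),[.33,0,.4,0,.4,0,.25,0,0,0,o7],loss='soft_l1',x_scale=[.1]*7+[10]*4,max_nfev=60)
            if best is None or s.cost<best[0]: best=(s.cost,sg,s.x); print(s.cost,sg,s.x.round(3))
    np.savez('kin.npz',k=best[2],sg=best[1])
    for q,p,o in D: print(np.round(fk(q,best[2],best[1])[0]-p,3),end='')
E
python3 kin.py
```

```text
105.93340663869708 (1, 1, 1, 1) [ 9.03000e-01 -4.52000e-01  3.00000e-01  8.30000e-02  3.21000e-01
 -1.91000e-01  9.25000e-01 -4.29420e+01  3.49000e+00 -2.09550e+01
 -1.02512e+02]
105.1559150119466 (-1, 1, -1, -1) [-4.7200e-01  3.1500e-01 -1.2000e-02  1.0800e-01 -8.1000e-02 -3.3800e-01
 -4.6400e-01 -1.8346e+01 -7.1945e+01  9.5430e+00  3.8684e+01]
100.91894889726056 (-1, -1, 1, 1) [ 8.90000e-02 -4.40000e-02  4.49000e-01  1.09000e-01  3.44000e-01
 -1.05000e-01  8.60000e-02 -3.86800e+00  3.35900e+00  2.86330e+01
 -1.32867e+02]
100.91894872269796 (-1, -1, 1, 1) [ 8.90000e-02 -4.40000e-02  4.49000e-01  1.09000e-01  3.44000e-01
 -1.05000e-01  8.60000e-02 -3.86400e+00  3.35200e+00  2.86590e+01
  2.27095e+02]
100.91894862317253 (-1, -1, 1, 1) [ 8.90000e-02 -4.40000e-02  4.49000e-01  1.09000e-01  3.44000e-01
 -1.05000e-01  8.60000e-02 -3.86400e+00  3.35200e+00  2.86570e+01
  2.27097e+02]
95.55966240506098 (-1, -1, 1, -1) [ 6.40000e-02 -5.30000e-02  4.15000e-01  1.43000e-01  3.29000e-01
 -1.18000e-01  3.30000e-02 -8.21400e+00  7.51000e+00  4.89610e+01
  1.14241e+02]
70.28059225669082 (-1, -1, -1, -1) [ 3.0900e-01 -1.1000e-02  5.0700e-01  1.8000e-02  4.1500e-01 -2.3000e-02
  3.0400e-01 -2.1620e+00 -2.6270e+00 -2.2930e+00  8.7772e+01]
70.2805922552508 (-1, -1, -1, -1) [ 3.0900e-01 -1.1000e-02  5.0700e-01  1.8000e-02  4.1500e-01 -2.3000e-02
  3.0400e-01 -2.1620e+00 -2.6270e+00 -2.2920e+00  8.7771e+01]
[-0.002  0.002  0.007][ 0.004 -0.005 -0.   ][ 0.005 -0.004 -0.005][ 0.005  0.004 -0.003][-0.009  0.002  0.001][-0.002  0.002  0.   ][ 0.    -0.007  0.   ][-0.002  0.012  0.009][0.003 0.015 0.002][-0.003 -0.007 -0.007][-0.006 -0.004 -0.001][-0.     0.006 -0.002]
```

```bash
sed -i "s/E('x',-90)\*Ro.from_euler('z',0)/E('x',90)/; s/for sg in .*:/for sg in [(-1,-1,-1,-1)]:/" kin.py; sed -i "s/E('x',90)$/E('x',90)/" kin.py; python3 kin.py
cat > ik.py <<'E'
from kin import *; from go import tray
import sys
z=np.load('kin.npz');k,sg=z['k'],z['sg']
lo=np.array([-166,-17,-85,9.7,-72,9.3,-144]);hi=np.array([166,122,81,139,252,110.5,144])
def ik(pos,psi,th,n=40,seed=0):
    T=Ro.from_euler('z',psi,degrees=True)*Ro.from_euler('x',-90,degrees=True)*Ro.from_euler('z',th,degrees=True)
    rng=np.random.default_rng(seed); S=[]
    for i in range(n):
        f=lambda q:np.r_[(fk(q,k,sg)[0]-pos)*20,(T.inv()*fk(q,k,sg)[1]).as_rotvec()*5]
        s=least_squares(f,rng.uniform(lo,hi),bounds=(lo,hi),x_scale=30,max_nfev=80)
        if s.cost<1e-4: S.append(s.x)
    return np.array(S)
if __name__=='__main__':
    for y in (-.138,.1):
      for x in (-.03,.085,.145):
        for psi in (172.15,-7.85):
          for th in (22,32,38):
            S=ik(tray([x,y,.017]),psi,th if psi>0 else -th); 
            print(y,x,psi,th,len(S)); 
            if len(S): print(S[np.argsort(S[:,4])][::max(1,len(S)//4)].round(0))
E
timeout 500 python3 ik.py
```

```text
0.3384271315262979 (-1, -1, -1, -1) [ 3.1000e-01 -1.4000e-02  5.0400e-01  2.2000e-02  4.1400e-01 -2.3000e-02
  3.0100e-01 -4.1650e+00 -1.0440e+00  2.4800e-01 -9.5044e+01]
[0.003 0.006 0.006][ 0.006 -0.005  0.004][ 0.005 -0.006 -0.001][0.005 0.002 0.   ][-0.007  0.002  0.001][ 0.     0.007 -0.001][ 0.001 -0.005 -0.004][-0.003  0.013  0.01 ][0.003 0.012 0.002][-0.002 -0.008 -0.01 ][-0.008 -0.008 -0.003][-0.002  0.002 -0.003]
```

```bash
cat > ik.py <<'E'
import numpy as np; from scipy.optimize import least_squares; from scipy.spatial.transform import Rotation as Ro
from go import tray
z=np.load('kin.npz');d1,e1,a,e2,b,e3,L,o1,o3,o5,o7=z['k']
lo=np.array([-166,-17,-85,9.7,-72,9.3,-144]);hi=np.array([166,122,81,139,252,110.5,144])
def rz(t): t=np.radians(t);c,s=np.cos(t),np.sin(t);return np.array([[c,-s,0],[s,c,0],[0,0,1]])
def ry(t): t=np.radians(t);c,s=np.cos(t),np.sin(t);return np.array([[c,0,s],[0,1,0],[-s,0,c]])
RX=np.array([[1,0,0],[0,0,-1.],[0,1,0]])
def fk(q):
    R=rz(-q[0]+o1);p=R@[e1,0,d1];R=R@ry(q[1]);p=p+R@[0,0,a];R=R@rz(-q[2]+o3);p=p+R@[e2,0,0];R=R@ry(q[3]);p=p+R@[e3,0,b]
    R=R@rz(-q[4]+o5)@ry(q[5])@rz(-q[6]+o7);p=p+R@[0,0,L];return p,R@RX
def ik(pos,psi,th,n=24):
    T=(Ro.from_euler('z',psi,degrees=True)*Ro.from_euler('x',-90,degrees=True)*Ro.from_euler('z',th,degrees=True)).as_matrix()
    rng=np.random.default_rng(0); S=[]
    for i in range(n):
        q0=rng.uniform([-40,0,-50,90,-70,10,-140],[40,50,50,138,250,50,140])
        f=lambda q:np.r_[(fk(q)[0]-pos)*20,(fk(q)[1]-T).ravel()*5]
        s=least_squares(f,q0,bounds=(lo,hi),x_scale=30,max_nfev=40)
        if s.cost<1e-3: S.append(s.x)
    return np.array(S)
if __name__=='__main__':
    for y in (-.138,.1):
      for x in (.085,.145):
        for psi in (172.15,-7.85):
          for th in (28,36):
            S=ik(tray([x,y,.017]),psi,th if psi>0 else -th); 
            print(y,x,psi,th,len(S),flush=True); 
            if len(S): print(S[np.argsort(S[:,4])][::max(1,len(S)//4)].round(0).tolist(),flush=True)
E
time timeout 200 python3 ik.py
```

```text
-0.138 0.085 172.15 28 8
[[-4.0, 27.0, 14.0, 128.0, 250.0, 9.0, 18.0], [-4.0, 27.0, 14.0, 128.0, 250.0, 9.0, 18.0], [-4.0, 27.0, 14.0, 128.0, 250.0, 9.0, 18.0], [-5.0, 28.0, 16.0, 128.0, 251.0, 10.0, 16.0]]
-0.138 0.085 172.15 36 12
[[39.0, 32.0, -37.0, 134.0, 146.0, 22.0, 132.0], [16.0, 28.0, -9.0, 134.0, 181.0, 17.0, 90.0], [-3.0, 28.0, 13.0, 134.0, 207.0, 20.0, 60.0], [-11.0, 29.0, 23.0, 134.0, 217.0, 22.0, 49.0]]
-0.138 0.085 -7.85 28 13
[[52.0, 39.0, -56.0, 129.0, 101.0, 27.0, -1.0], [42.0, 33.0, -41.0, 129.0, 103.0, 17.0, -7.0], [37.0, 31.0, -35.0, 129.0, 106.0, 13.0, -10.0], [32.0, 29.0, -28.0, 129.0, 109.0, 10.0, -15.0], [30.0, 29.0, -27.0, 129.0, 111.0, 9.0, -17.0]]
-0.138 0.085 -7.85 36 16
[[51.0, 38.0, -52.0, 134.0, 131.0, 29.0, -29.0], [42.0, 33.0, -41.0, 134.0, 141.0, 23.0, -43.0], [32.0, 30.0, -28.0, 134.0, 155.0, 19.0, -60.0], [16.0, 28.0, -9.0, 134.0, 181.0, 17.0, -89.0]]
-0.138 0.145 172.15 28 0
-0.138 0.145 172.15 36 12
[[34.0, 37.0, -33.0, 126.0, 141.0, 20.0, 137.0], [15.0, 33.0, -8.0, 126.0, 179.0, 15.0, 93.0], [-3.0, 34.0, 13.0, 126.0, 212.0, 18.0, 54.0], [-12.0,
[... 1884 characters left out ...]
 [-29.0, 36.0, 10.0, 120.0, 133.0, 12.0, 108.0], [-48.0, 40.0, 34.0, 120.0, 214.0, 9.0, 21.0], [-48.0, 41.0, 35.0, 120.0, 215.0, 10.0, 19.0]]
0.1 0.145 -7.85 28 17
[[-44.0, 39.0, 32.0, 115.0, -61.0, 9.0, 119.0], [-22.0, 35.0, 3.0, 115.0, 62.0, 9.0, 2.0], [-9.0, 35.0, -13.0, 115.0, 78.0, 17.0, -10.0], [-0.0, 37.0, -25.0, 115.0, 84.0, 24.0, -13.0], [19.0, 47.0, -53.0, 115.0, 94.0, 42.0, -14.0]]
0.1 0.145 -7.85 36 19
[[21.0, 50.0, -56.0, 120.0, 111.0, 49.0, -28.0], [-2.0, 37.0, -24.0, 120.0, 113.0, 28.0, -42.0], [-21.0, 35.0, -1.0, 120.0, 122.0, 16.0, -58.0], [-26.0, 35.0, 6.0, 120.0, 128.0, 13.0, -66.0], [-33.0, 36.0, 15.0, 120.0, 144.0, 10.0, -84.0]]
real	0m10.676s
user	0m10.891s
sys	0m0.156s
```

```bash
cat > sim.py <<'E'
from ik import *; from go import pose,untray
def step(q,p,R,row):
    r=np.array(row[:3]);t=np.array(row[3:]); p=p+R@t; R=R@Ro.from_rotvec(r).as_matrix()
    f=lambda x:np.r_[(fk(x)[0]-p)*200,(fk(x)[1]-R).ravel()*50,(x-q)*.01]
    q2=least_squares(f,np.clip(q,lo+.01,hi-.01),bounds=(lo,hi),x_scale=10,max_nfev=30).x
    P,Q=fk(q2); return q2,P,Q
def sim(rows,q=None,show=True):
    if q is None: q=np.array(pose()[0]["joints"])
    p,R=fk(q)
    for i,(n,row) in enumerate(rows):
        for _ in range(n): q,p,R=step(q,p,R,row)
        th=np.degrees(np.arcsin(np.clip(np.hypot(R[0,1],R[1,1]),-1,1)))
        if show: print(n,row,'q',q.round(0).tolist(),'p',p.round(3),'lean',round(th,1),'y',R[:,1].round(2),'z',R[:,2].round(2))
    return q
if __name__=='__main__':
    A=[(3,[0,0,-.158,0.0,-.05,0])]
    for s in (1,-1):
        q=sim(A+[(17,[0,s*.1848,0,0,0,0])])
        if abs(fk(q)[1][1,2])<.8: continue
        for c in (1,-1,0):
            print('tilt',c); sim([(3,[c*.15,0,0,0,0,0]),(4,[0,0,-.17,0,0,0]),(3,[-c*.15,0,0,0,0,0])],q)
E
python3 sim.py
```

```text
3 [0, 0, -0.158, 0.0, -0.05, 0] q [-40.0, 29.0, 62.0, 104.0, -25.0, 64.0, -68.0] p [ 0.516 -0.11   0.29 ] lean 2.5 y [-0.01 -0.04 -1.  ] z [-0.15 -0.99  0.04]
17 [0, 0.1848, 0, 0, 0, 0] q [-18.0, 51.0, 81.0, 124.0, -72.0, 84.0, -144.0] p [ 0.409 -0.219  0.173] lean 23.3 y [ 0.27  0.28 -0.92] z [-0.47  0.87  0.13]
tilt 1
3 [0.15, 0, 0, 0, 0, 0] q [-4.0, 63.0, 75.0, 107.0, -63.0, 110.0, -144.0] p [ 0.409 -0.219  0.173] lean 39.5 y [ 0.04  0.64 -0.77] z [-0.54  0.66  0.52]
4 [0, 0, -0.17, 0, 0, 0] q [27.0, 50.0, 38.0, 118.0, -72.0, 102.0, -136.0] p [ 0.409 -0.219  0.173] lean 68.6 y [ 0.56  0.74 -0.36] z [-0.54  0.66  0.52]
3 [-0.15, 0, 0, 0, 0, 0] q [91.0, 37.0, -42.0, 136.0, -72.0, 35.0, -141.0] p [ 0.409 -0.22   0.173] lean 56.4 y [ 0.74  0.38 -0.55] z [-0.25  0.92  0.31]
tilt -1
3 [-0.15, 0, 0, 0, 0, 0] q [44.0, 13.0, -13.0, 139.0, -72.0, 9.0, -144.0] p [ 0.405 -0.23   0.175] lean 27.7 y [ 0.46 -0.09 -0.89] z [-0.34  0.9  -0.27]
4 [0, 0, -0.17, 0, 0, 0] q [113.0, 55.0, -71.0, 139.0, -71.0, 10.0, -109.0] p [ 0.412 -0.248  0.191] lean 60.6 y [ 0.83  0.26 -0.49] z [-0.4   0.89 -0.2 ]
3
[... 1593 characters left out ...]
6.0, 25.0, 4.0] p [ 0.516 -0.11   0.29 ] lean 46.8 y [ 0.57 -0.46 -0.69] z [ 0.13  0.87 -0.47]
3 [0.15, 0, 0, 0, 0, 0] q [37.0, 5.0, -27.0, 130.0, -21.0, 13.0, 130.0] p [ 0.516 -0.109  0.291] lean 34.4 y [ 0.56 -0.04 -0.83] z [-0.13  0.98 -0.13]
tilt 0
3 [0.0, 0, 0, 0, 0, 0] q [-12.0, 19.0, 22.0, 103.0, -5.0, 59.0, 93.0] p [ 0.516 -0.11   0.29 ] lean 2.5 y [-0.01 -0.04 -1.  ] z [ 0.15  0.99 -0.04]
4 [0, 0, -0.17, 0, 0, 0] q [-64.0, 8.0, 74.0, 134.0, -57.0, 9.0, 144.0] p [ 0.516 -0.11   0.292] lean 38.5 y [ 0.61 -0.13 -0.78] z [ 0.15  0.99 -0.04]
3 [0.0, 0, 0, 0, 0, 0] q [-64.0, 8.0, 74.0, 134.0, -57.0, 9.0, 144.0] p [ 0.516 -0.11   0.292] lean 38.5 y [ 0.61 -0.13 -0.78] z [ 0.15  0.99 -0.04]
```

```bash
python3 -m pendant '[{"rx":0,"ry":0,"rz":-0.158,"tx":0,"ty":-0.05,"tz":0,"hand":0.03},{"rx":0,"ry":0,"rz":-0.158,"tx":0,"ty":-0.05,"tz":0,"hand":0.03},{"rx":0,"ry":0,"rz":-0.158,"tx":0,"ty":-0.04,"tz":0,"hand":0.03},{"rx":0,"ry":-0.185,"rz":0,"tx":0,"ty":0,"tz":0,"hand":0.03},{"rx":0,"ry":-0.185,"rz":0,"tx":0,"ty":0,"tz":0,"hand":0.03},{"rx":0,"ry":-0.185,"rz":0,"tx":0,"ty":0,"tz":0,"hand":0.03},{"rx":0,"ry":-0.185,"rz":0,"tx":0,"ty":0,"tz":0,"hand":0.03},{"rx":0,"ry":-0.185,"rz":0,"tx":0,"ty":0,"tz":0,"hand":0.03},{"rx":0,"ry":-0.185,"rz":0,"tx":0,"ty":0,"tz":0,"hand":0.03},{"rx":0,"ry":-0.185,"rz":0,"tx":0,"ty":0,"tz":0,"hand":0.03},{"rx":0,"ry":-0.185,"rz":0,"tx":0,"ty":0,"tz":0,"hand":0.03},{"rx":0,"ry":-0.185,"rz":0,"tx":0,"ty":0,"tz":0,"hand":0.03}]'; python3 -m pendant '[{"rx":0,"ry":-0.185,"rz":0,"tx":0,"ty":0,"tz":0,"hand":0.03},{"rx":0,"ry":-0.185,"rz":0,"tx":0,"ty":0,"tz":0,"hand":0.03},{"rx":0,"ry":-0.185,"rz":0,"tx":0,"ty":0,"tz":0,"hand":0.03},{"rx":0,"ry":-0.185,"rz":0,"tx":0,"ty":0,"tz":0,"hand":0.03},{"rx":0,"ry":-0.185,"rz":0,"tx":0,"ty":0,"tz":0,"hand":0.03},{"rx":0,"ry":-0.185,"rz":0,"tx":0,"ty":0,"tz":0,"hand":0.03},{"rx":0,"ry":-0.185,"rz":0,"tx":0,"ty":0,"tz":0,"hand":0.03},{"rx":0,"ry":0,"rz":0,"tx":0,"ty":0,"tz":0,"hand":0.03}]'
python3 - <<'E'
from sim import *
q=sim([(1,[0]*6)])
for sx in (3,4):
  for sz in (4,):
    print('--');q1=sim([(sx,[-.15,0,0,0,0,0]),(sz,[0,0,-.18,0,0,0])],q)
    for d in ([0,-.0,0],):
        p,R=fk(q1); v=R.T@(tray([.075,-.138,.03])-p)
        sim([(4,[0,0,0]+list(v/4)),(sx,[.15,0,0,0,0,0])],q1)
E
```

```text
time_s: 15.85
tcp_pos: [0.5479, -0.1067, 0.232]
tcp_rot: [-79.3, 1.4, -90.1]
contact_force: [-0.5, -0.2, 0.4]
grip_width: 0.0299
time_s: 16.85
tcp_pos: [0.5478, -0.1069, 0.232]
tcp_rot: [-85.6, -9.9, -16.8]
contact_force: [-0.3, -0.4, 0.0]
grip_width: 0.0301
1 [0, 0, 0, 0, 0, 0] q [-1.0, 19.0, 10.0, 111.0, -9.0, 40.0, 88.0] p [ 0.549 -0.102  0.236] lean 10.8 y [ 0.19  0.   -0.98] z [0.28 0.96 0.06]
--
3 [-0.15, 0, 0, 0, 0, 0] q [-26.0, 25.0, 24.0, 107.0, 19.0, 48.0, 54.0] p [ 0.549 -0.102  0.236] lean 24.6 y [ 0.05 -0.41 -0.91] z [ 0.34  0.86 -0.38]
4 [0, 0, -0.18, 0, 0, 0] q [-41.0, 22.0, 33.0, 138.0, 124.0, 31.0, -53.0] p [ 0.549 -0.102  0.237] lean 55.5 y [ 0.65 -0.5  -0.57] z [ 0.34  0.86 -0.38]
4 [0, 0, 0, np.float64(-0.018763237304689633), np.float64(0.016546115937879805), np.float64(0.007152333796690074)] q [-17.0, 35.0, 7.0, 139.0, 135.0, 48.0, -66.0] p [ 0.553 -0.114  0.134] lean 55.3 y [ 0.65 -0.5  -0.57] z [ 0.34  0.86 -0.38]
3 [0.15, 0, 0, 0, 0, 0] q [18.0, 29.0, -10.0, 138.0, 185.0, 33.0, -83.0] p [ 0.567 -0.115  0.134] lean 46.1 y [ 0.72 -0.08 -0.69] z [ 0.03  1.   -0.09]
--
4 [-0.15, 0, 0, 0, 0, 0] q [-32.0, 29.0, 27.0, 106.0, 25.0, 53.0, 47.0] p [ 0.549 -0.102  0.236] lean 32.5 y [-0.   -0.54 -0.84] z [ 0.34  0.79 -0.51]
4 [0, 0, -0.18, 0, 0, 0] q [-53.0, 28.0, 42.0, 136.0, 114.0, 32.0, -45.0] p [ 0.549 -0.102  0.237] lean 58.9 y [ 0.62 -0.59 -0.52] z [ 0.34  0.79 -0.51]
4 [0, 0, 0, np.float64(-0.017867511586707758), np.float64(0.015521318254484507), np.float64(0.010772735765794223)] q [-41.0, 42.0, 30.0, 138.0, 130.0, 40.0, -69.0] p [ 0.551 -0.115  0.133] lean 58.9 y [ 0.62 -0.59 -0.52] z [ 0.34  0.79 -0.51]
4 [0.15, 0, 0, 0, 0, 0] q [24.0, 28.0, -15.0, 137.0, 186.0, 28.0, -77.0] p [ 0.562 -0.115  0.134] lean 43.6 y [ 0.69 -0.05 -0.72] z [-0.06  0.99 -0.13]
```

```bash
python3 -m pendant '[{"rx":-0.15,"ry":0,"rz":0,"tx":0,"ty":0,"tz":0,"hand":0.03},{"rx":-0.15,"ry":0,"rz":0,"tx":0,"ty":0,"tz":0,"hand":0.03},{"rx":-0.15,"ry":0,"rz":0,"tx":0,"ty":0,"tz":0,"hand":0.03},{"rx":0,"ry":0,"rz":-0.18,"tx":0,"ty":0,"tz":0,"hand":0.03},{"rx":0,"ry":0,"rz":-0.18,"tx":0,"ty":0,"tz":0,"hand":0.03},{"rx":0,"ry":0,"rz":-0.18,"tx":0,"ty":0,"tz":0,"hand":0.03},{"rx":0,"ry":0,"rz":-0.1,"tx":0,"ty":0,"tz":0,"hand":0.03},{"rx":0,"ry":0,"rz":0,"tx":0,"ty":0,"tz":0,"hand":0.03}]'
python3 - <<'E'
from sim import *
q=sim([(1,[0]*6)])
p,R=fk(q); print(pose()[1])
for tgt in ([.06,-.138,.035],[.075,-.138,.035]):
  print('--');v=R.T@(tray(tgt)-pose()[1])
  q1=sim([(4,[0,0,0]+list((v/4).round(4))),(3,[.15,0,0,0,0,0])],q)
print('up first');q1=sim([(3,[.15,0,0,0,0,0])],q)
E
```

```text
time_s: 17.85
tcp_pos: [0.5614, -0.1207, 0.2345]
tcp_rot: [-118.4, -36.7, -4.6]
contact_force: [-0.1, 0.0, -0.1]
grip_width: 0.0298
1 [0, 0, 0, 0, 0, 0] q [-55.0, 30.0, 53.0, 130.0, 70.0, 15.0, -2.0] p [ 0.54  -0.123  0.219] lean 45.5 y [ 0.44 -0.56 -0.7 ] z [ 0.36  0.83 -0.43]
[ 0.56136755 -0.12069792  0.23446758]
--
4 [0, 0, 0, np.float64(-0.0179), np.float64(0.0124), np.float64(0.0094)] q [-45.0, 37.0, 38.0, 135.0, 113.0, 19.0, -52.0] p [ 0.517 -0.116  0.128] lean 45.5 y [ 0.44 -0.56 -0.7 ] z [ 0.36  0.83 -0.43]
3 [0.15, 0, 0, 0, 0, 0] q [9.0, 24.0, -3.0, 139.0, 171.0, 18.0, -80.0] p [ 0.517 -0.116  0.128] lean 35.0 y [ 0.55 -0.15 -0.82] z [ 0.14  0.99 -0.08]
--
4 [0, 0, 0, np.float64(-0.0156), np.float64(0.0151), np.float64(0.0108)] q [-43.0, 38.0, 38.0, 133.0, 112.0, 19.0, -51.0] p [ 0.531 -0.118  0.123] lean 45.5 y [ 0.44 -0.56 -0.7 ] z [ 0.36  0.83 -0.43]
3 [0.15, 0, 0, 0, 0, 0] q [10.0, 25.0, -5.0, 137.0, 169.0, 17.0, -78.0] p [ 0.531 -0.118  0.123] lean 35.0 y [ 0.55 -0.15 -0.82] z [ 0.14  0.99 -0.08]
up first
3 [0.15, 0, 0, 0, 0, 0] q [35.0, 16.0, -32.0, 132.0, 95.0, 9.0, -1.0] p [ 0.54  -0.123  0.219] lean 35.1 y [ 0.56 -0.15 -0.82] z [ 0.14  0.99 -0.09]
```

```bash
python3 -m pendant '[{"rx":0,"ry":0,"rz":0,"tx":-0.0168,"ty":0.0128,"tz":0.0095,"hand":0.03},{"rx":0,"ry":0,"rz":0,"tx":-0.0168,"ty":0.0128,"tz":0.0095,"hand":0.03},{"rx":0,"ry":0,"rz":0,"tx":-0.0168,"ty":0.0128,"tz":0.0095,"hand":0.03},{"rx":0,"ry":0,"rz":0,"tx":-0.0168,"ty":0.0128,"tz":0.0095,"hand":0.03},{"rx":0,"ry":0,"rz":0,"tx":0,"ty":0,"tz":0,"hand":0.03}]'; python3 go.py t .068 -.138 .02 -7.85 -36; python3 -m pendant '[{"rx":0.15,"ry":0,"rz":0,"tx":0,"ty":0,"tz":0,"hand":0.03},{"rx":0.15,"ry":0,"rz":0,"tx":0,"ty":0,"tz":0,"hand":0.03},{"rx":0.15,"ry":0,"rz":0,"tx":0,"ty":0,"tz":0,"hand":0.03},{"rx":0,"ry":0,"rz":0,"tx":0,"ty":0,"tz":0,"hand":0.03}]';  python3 go.py t .072 -.138 .018 -7.85 -36
```

```text
time_s: 18.48
tcp_pos: [0.5471, -0.1125, 0.1487]
tcp_rot: [-118.4, -36.6, -4.8]
contact_force: [1.0, -0.2, -0.2]
grip_width: 0.0296
t 18.48 tcp [ 0.5471 -0.1125  0.1487] tray [ 0.0664 -0.1362  0.0433] j [-45.  36.  37. 134. 108.  20. -48.] F [ 1.  -0.2 -0.2] w 0.0296
ROT 3 x [0.1544 0.0131 0.0072]  SHIFT total [-0.018   0.015  -0.0018] 1 x [-0.018   0.015  -0.0018]
time_s: 18.98
tcp_pos: [0.5463, -0.118, 0.1414]
tcp_rot: [-102.5, -35.7, -5.4]
contact_force: [-0.3, 0.3, 0.6]
grip_width: 0.0295
t 18.98 tcp [ 0.5463 -0.118   0.1414] tray [ 0.0687 -0.1417  0.0364] j [-16.  26.  15. 136. 141.  19. -63.] F [-0.3  0.3  0.6] w 0.0295
ROT 2 x [ 0.0964  0.0172 -0.0007]  SHIFT total [-0.013   0.0135  0.0037] 1 x [-0.013   0.0135  0.0037]
```

Good branch now (j5=141). I'll finish the alignment.

```bash
python3 -m pendant '[{"rx":0.0964,"ry":0.0172,"rz":0,"tx":0,"ty":0,"tz":0,"hand":0.03},{"rx":0.0964,"ry":0.0172,"rz":0,"tx":0,"ty":0,"tz":0,"hand":0.03},{"rx":0,"ry":0,"rz":0,"tx":0,"ty":0,"tz":0,"hand":0.03},{"rx":0,"ry":0,"rz":0,"tx":0,"ty":0,"tz":0,"hand":0.03}]';  python3 go.py t .072 -.138 .018 -7.85 -36
```

```text
time_s: 19.48
tcp_pos: [0.5465, -0.1132, 0.137]
tcp_rot: [-93.7, -35.5, -6.7]
contact_force: [-0.4, 0.9, 0.1]
grip_width: 0.0298
t 19.48 tcp [ 0.5465 -0.1132  0.137 ] tray [ 0.0696 -0.137   0.0321] j [  2.  25.  -0. 136. 156.  17. -71.] F [-0.4  0.9  0.1] w 0.0298
ROT 1 x [ 0.0536  0.0167 -0.0087]  SHIFT total [-0.01    0.0102 -0.001 ] 1 x [-0.01    0.0102 -0.001 ]
```

```bash
python3 -m pendant '[{"rx":0.0536,"ry":0.0167,"rz":-0.0087,"tx":0,"ty":0,"tz":0,"hand":0.03},{"rx":0,"ry":0,"rz":0,"tx":-0.007,"ty":0.007,"tz":0,"hand":0.03},{"rx":0,"ry":0,"rz":0,"tx":0,"ty":0,"tz":0,"hand":0.03}]';  python3 go.py t .142 -.138 .017 -7.85 -37
```

```text
time_s: 19.85
tcp_pos: [0.5441, -0.1127, 0.126]
tcp_rot: [-90.0, -35.9, -7.8]
contact_force: [-0.0, 0.8, -0.4]
grip_width: 0.0301
t 19.85 tcp [ 0.5441 -0.1127  0.126 ] tray [ 0.0707 -0.1368  0.0209] j [ 11.  27.  -8. 136. 164.  19. -76.] F [-0.   0.8 -0.4] w 0.0301
ROT 1 x [-0.0009  0.0004 -0.0196]  SHIFT total [ 0.0377  0.0606 -0.0012] 2 x [ 0.0188  0.0303 -0.0006]
```

```bash
python3 -m pendant '[{"rx":0,"ry":0,"rz":-0.0196,"tx":0.0032,"ty":0.0085,"tz":-0.001,"hand":0.03},{"rx":0,"ry":0,"rz":0,"tx":0.0046,"ty":0.0066,"tz":0,"hand":0.03},{"rx":0,"ry":0,"rz":0,"tx":0.0046,"ty":0.0066,"tz":0,"hand":0.03},{"rx":0,"ry":0,"rz":0,"tx":0.0046,"ty":0.0066,"tz":0,"hand":0.03},{"rx":0,"ry":0,"rz":0,"tx":0.0046,"ty":0.0066,"tz":0,"hand":0.03},{"rx":0,"ry":0,"rz":0,"tx":0.0046,"ty":0.0066,"tz":0,"hand":0.03}]';  python3 go.py t .142 -.138 .017 -7.85 -37
```

```text
time_s: 20.6
tcp_pos: [0.5903, -0.1209, 0.1097]
tcp_rot: [-89.8, -37.1, -7.9]
contact_force: [-1.1, -0.0, -0.2]
grip_width: 0.0303
t 20.6 tcp [ 0.5903 -0.1209  0.1097] tray [ 0.1203 -0.1386  0.0198] j [ 12.  31.  -8. 131. 164.  20. -75.] F [-1.1 -0.  -0.2] w 0.0303
ROT 1 x [-0.0017 -0.0013  0.0021]  SHIFT total [0.0101 0.0194 0.0006] 1 x [0.0101 0.0194 0.0006]
```

```bash
python3 -m pendant '[{"rx":0,"ry":0,"rz":0,"tx":0.002,"ty":0.006,"tz":0,"hand":0.03},{"rx":0,"ry":0,"rz":0,"tx":0.003,"ty":0.0045,"tz":0,"hand":0.03},{"rx":0,"ry":0,"rz":0,"tx":0.0024,"ty":0.0034,"tz":0,"hand":0.03},{"rx":0,"ry":0,"rz":0,"tx":0,"ty":0,"tz":0,"hand":0.03}]';  python3 go.py t .142 -.138 .018 -7.85 -37; python3 - <<'E'
from tins import *
p,d,X=cloud("side"); np.savez('side2.npz',p=p,d=d,X=X); tins(X,p)
save(cv2.resize(p[130:260,100:290],None,fx=4,fy=4),'e.png')
E
```

```text
time_s: 21.1
tcp_pos: [0.6041, -0.1227, 0.103]
tcp_rot: [-89.8, -37.1, -7.9]
contact_force: [0.6, 0.1, 0.1]
grip_width: 0.0297
t 21.1 tcp [ 0.6041 -0.1227  0.103 ] tray [ 0.1356 -0.1385  0.0178] j [ 12.  33.  -8. 129. 164.  20. -75.] F [0.6 0.1 0.1] w 0.0297
ROT 1 x [-0.0018 -0.0014  0.0019]  SHIFT total [0.0039 0.0052 0.0005] 1 x [0.0039 0.0052 0.0005]
261 n; lo/med/hi [[0.049, -0.162, 0.035], [0.181, -0.116, 0.05], [0.27, -0.082, 0.061]] slope deg -4.1
273 n; lo/med/hi [[0.147, -0.059, 0.036], [0.198, -0.019, 0.05], [0.283, -0.002, 0.053]] slope deg 3.6
```

View pics/e.png

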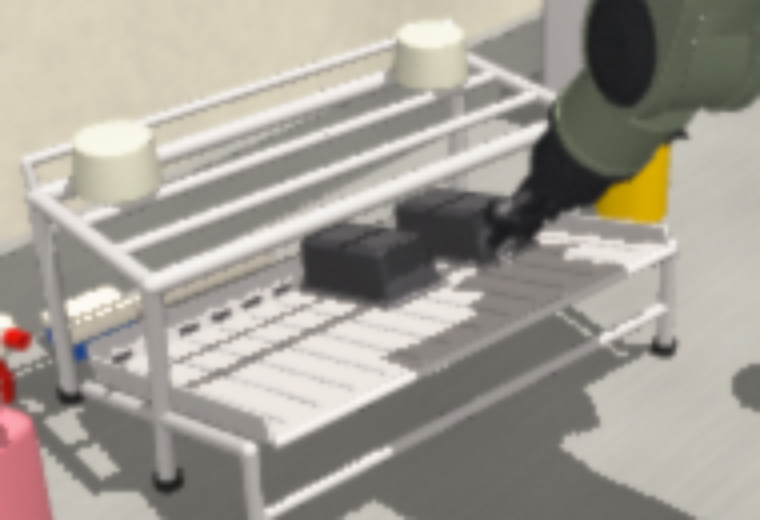

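The picture shows tin_right at (450,225) nearly level with home at (370,260), with the fingers under the front tube. Comparing far ends (0.270 against 0.283), there are about 10 mm still to go.

```bash
for i in 1 2 3; do python3 -m pendant '[{"rx":0,"ry":0,"rz":0,"tx":0.0018,"ty":0.0024,"tz":0,"hand":0.03},{"rx":0,"ry":0,"rz":0,"tx":0,"ty":0,"tz":0,"hand":0.03}]' | grep -E 'tcp_pos|force'; done; python3 go.py t .142 -.138 .018 -7.85 -37
```

```text
tcp_pos: [0.6069, -0.1231, 0.1024]
contact_force: [-0.8, 0.3, -0.4]
tcp_pos: [0.6099, -0.1235, 0.1015]
contact_force: [-0.2, -0.3, -0.4]
tcp_pos: [0.6124, -0.1239, 0.1006]
contact_force: [-4.8, 0.3, 2.7]
t 21.9 tcp [ 0.6124 -0.1239  0.1006] tray [ 0.1443 -0.1386  0.0181] j [ 11.  33.  -8. 128. 164.  19. -75.] F [-4.8  0.3  2.7] w 0.0297
ROT 1 x [-0.0017 -0.0013  0.0016]  SHIFT total [-0.0014 -0.0018  0.0006] 1 x [-0.0014 -0.0018  0.0006]
```

```bash
python3 -m pendant '[{"rx":0,"ry":0,"rz":0,"tx":0.0009,"ty":0.0012,"tz":0,"hand":0.03},{"rx":0,"ry":0,"rz":0,"tx":0,"ty":0,"tz":0,"hand":0.03}]' | grep -E 'tcp_pos|force';  python3 - <<'E'
from tins import *
p,d,X=cloud("top"); np.savez('top2.npz',p=p,d=d,X=X); tins(X,p)
E
```

```text
tcp_pos: [0.6128, -0.1239, 0.1003]
contact_force: [-21.0, 2.7, 20.5]
237 n; lo/med/hi [[0.211, -0.063, 0.038], [0.239, -0.035, 0.051], [0.268, -0.005, 0.058]] slope deg -0.6
233 n; lo/med/hi [[0.21, -0.169, 0.038], [0.239, -0.14, 0.051], [0.267, -0.111, 0.059]] slope deg 3.9
220 n; lo/med/hi [[0.149, -0.063, 0.037], [0.169, -0.035, 0.049], [0.196, -0.005, 0.057]] slope deg -0.1
220 n; lo/med/hi [[0.149, -0.169, 0.036], [0.169, -0.14, 0.05], [0.194, -0.112, 0.059]] slope deg -2.0
49 n; lo/med/hi [[0.085, -0.122, 0.04], [0.102, -0.104, 0.055], [0.118, -0.087, 0.062]] slope deg -29.4
45 n; lo/med/hi [[0.085, -0.188, 0.039], [0.103, -0.172, 0.054], [0.117, -0.156, 0.062]] slope deg 28.3
```

Tin_right's extents now match home's, it is square at y=-0.14, and the stop force is about 29 N. I'll back out and simulate the way to tin_left.

```bash
python3 -m pendant '[{"rx":0,"ry":0,"rz":0,"tx":-0.006,"ty":-0.009,"tz":0,"hand":0.03},{"rx":0,"ry":0,"rz":0,"tx":-0.018,"ty":-0.028,"tz":0,"hand":0.03},{"rx":0,"ry":0,"rz":0,"tx":-0.018,"ty":-0.028,"tz":0,"hand":0.03},{"rx":0,"ry":0,"rz":0.17,"tx":0,"ty":-0.01,"tz":0,"hand":0.085},{"rx":0,"ry":0,"rz":0.17,"tx":0,"ty":-0.04,"tz":0,"hand":0.085},{"rx":0,"ry":0,"rz":0,"tx":0,"ty":-0.05,"tz":0,"hand":0.085},{"rx":0,"ry":0,"rz":0,"tx":0,"ty":0,"tz":0,"hand":0.085}]'; python3 go.py w .4287 .381 .2 -18.1 -16
python3 - <<'E'
from sim import *
C=np.array([.4449,.3757,0]);
def drive(q,pos,psi,th,n):
    p,R=fk(q);T=(Ro.from_euler('z',psi,degrees=True)*Ro.from_euler('x',-90,degrees=True)*Ro.from_euler('z',th,degrees=True)).as_matrix()
    rv=Ro.from_matrix(R.T@T).as_rotvec()
    for i in range(n):
        w=p+(pos-p)*(i+1)/n; Ri=R@Ro.from_rotvec(rv*(i+1)/n).as_matrix(); Pc,Rc=fk(q)
        q,_,_=step(q,w,Ri,[0]*6)
    e=fk(q); print(q.round(0).tolist(),'err mm',np.linalg.norm(e[0]-pos).round(3)*1000,'deg',np.degrees(np.linalg.norm(Ro.from_matrix(e[1].T@T).as_rotvec())).round(1)); return q
q0=sim([(1,[0]*6)]); u=np.array([np.cos(np.radians(-18.1)),np.sin(np.radians(-18.1)),0])
for th in (-16,-8):
    q=drive(q0,C-.02*u+[0,0,.2],-18.1,th,10);q=drive(q,C-.02*u+[0,0,.017],-18.1,th,6);q=drive(q,C-.02*u+[0,0,.26],-18.1,th,6)
    q=drive(q,tray([-.11,.1,.06]),-7.85,th+18,10);q=drive(q,tray([.06,.1,.02]),-7.85,th+18,8)
    q=drive(q,tray([0,.1,.12]),-7.85,th+18,5);q=drive(q,tray([-.03,.1,.03]),-7.85,-10,5);q=drive(q,tray([.06,.1,.018]),-7.85,-12,8);q=drive(q,tray([.07,.1,.018]),-7.85,-36,8);q=drive(q,tray([.14,.1,.018]),-7.85,-36,8)
E
```

```text
time_s: 23.08
tcp_pos: [0.5064, -0.1373, 0.1761]
tcp_rot: [-96.0, -33.4, -7.3]
contact_force: [-0.4, -0.3, -0.4]
grip_width: 0.0853
t 23.07 tcp [ 0.5064 -0.1373  0.1761] tray [ 0.0229 -0.1663  0.058 ] j [  8.  17.  -5. 137. 126.  12. -40.] F [-0.4 -0.3 -0.4] w 0.0853
ROT 2 x [0.0125 0.078  0.156 ]  SHIFT total [-0.2192 -0.0878  0.4685] 9 x [-0.0244 -0.0098  0.0521]
1 [0, 0, 0, 0, 0, 0] q [8.0, 17.0, -5.0, 137.0, 126.0, 12.0, -40.0] p [ 0.505 -0.121  0.173] lean 33.9 y [ 0.51 -0.23 -0.83] z [ 0.2   0.97 -0.14]
[-28.0, 28.0, -34.0, 109.0, 41.0, 50.0, -15.0] err mm 0.0 deg 0.0
[-38.0, 44.0, -21.0, 113.0, 60.0, 33.0, -35.0] err mm 0.0 deg 0.0
[-26.0, 24.0, -37.0, 105.0, 36.0, 56.0, -9.0] err mm 0.0 deg 0.0
[13.0, 19.0, -42.0, 119.0, 15.0, 49.0, 44.0] err mm 0.0 deg 0.0
[8.0, 38.0, -34.0, 102.0, 26.0, 49.0, 44.0] err mm 0.0 deg 0.0
[11.0, 28.0, -39.0, 101.0, 19.0, 59.0, 47.0] err mm 0.0 deg 0.0
[4.0, 23.0, -33.0, 122.0, 31.0, 33.0, 31.0] err mm 0.0 deg 0.0
[2.0, 32.0, -28.0, 114.0, 38.0, 31.0, 30.0] err mm 0.0 deg 0.0
[-18.0, 29.0, -8.0, 129.0, 119.0, 22.0, -57.0] err mm 0.0 deg 0.0
[-17.0, 35.0, -6.0, 121.0, 119.0, 19.0, -53.0] err mm 0.0 deg 0.0
[-22.0, 30.0, -38.0, 106.0, 33.0, 52.0, -5.0] err mm 0.0 deg 0.0
[-31.0, 45.0, -26.0, 110.0, 48.0, 34.0, -20.0] err mm 0.0 deg 0.0
[-20.0, 26.0, -41.0, 102.0, 29.0, 58.0, -1.0] err mm 0.0 deg 0.0
[16.0, 24.0, -46.0, 114.0, 14.0, 58.0, 45.0] err mm 0.0 deg 0.0
[10.0, 43.0, -38.0, 96.0, 24.0, 59.0, 46.0] err mm 0.0 deg 0.0
[13.0, 34.0, -43.0, 95.0, 18.0, 69.0, 48.0] err mm 0.0 deg 0.0
[6.0, 24.0, -35.0, 122.0, 33.0, 34.0, 29.0] err mm 0.0 deg 0.0
[4.0, 32.0, -30.0, 114.0, 40.0, 32.0, 28.0] err mm 0.0 deg 0.0
[-15.0, 29.0, -12.0, 129.0, 117.0, 23.0, -55.0] err mm 0.0 deg 0.0
[-14.0, 35.0, -9.0, 121.0, 117.0, 20.0, -51.0] err mm 0.0 deg 0.0
```

```bash
python3 -m pendant '[{"rx":0.0125,"ry":0.078,"rz":0.156,"tx":0,"ty":-0.04,"tz":0,"hand":0.085},{"rx":0.0125,"ry":0.078,"rz":0.156,"tx":0,"ty":-0.05,"tz":0,"hand":0.085},{"rx":0,"ry":0,"rz":0,"tx":0,"ty":-0.03,"tz":0.03,"hand":0.085},{"rx":0,"ry":0,"rz":0,"tx":0,"ty":0,"tz":0.05,"hand":0.085},{"rx":0,"ry":0,"rz":0,"tx":0,"ty":0,"tz":0.055,"hand":0.085},{"rx":0,"ry":0,"rz":0,"tx":0,"ty":0,"tz":0.055,"hand":0.085},{"rx":0,"ry":0,"rz":0,"tx":0,"ty":0,"tz":0.055,"hand":0.085},{"rx":0,"ry":0,"rz":0,"tx":0,"ty":0,"tz":0.055,"hand":0.085},{"rx":0,"ry":0,"rz":0,"tx":0,"ty":0,"tz":0.055,"hand":0.085}]'; python3 go.py w .4259 .3819 .16 -18.1 -16
```

```text
time_s: 24.2
tcp_pos: [0.5756, 0.1824, 0.1623]
tcp_rot: [-99.8, -32.0, -9.0]
contact_force: [1.0, 0.5, 0.2]
grip_width: 0.0847
t 24.2 tcp [0.5756 0.1824 0.1623] tray [0.0508 0.1599 0.0526] j [-27.  29. -16. 117.  66.  42. -16.] F [1.  0.5 0.2] w 0.0847
ROT 2 x [0.0526 0.0604 0.1449]  SHIFT total [-0.197  -0.0541  0.1431] 5 x [-0.0394 -0.0108  0.0286]
```

```bash
python3 -m pendant '[{"rx":0.05,"ry":0.06,"rz":0.145,"tx":0,"ty":-0.03,"tz":0,"hand":0.085},{"rx":0.05,"ry":0.06,"rz":0.145,"tx":0,"ty":-0.03,"tz":0,"hand":0.085},{"rx":0,"ry":0,"rz":0,"tx":-0.05,"ty":0,"tz":0,"hand":0.085},{"rx":0,"ry":0,"rz":0,"tx":-0.04,"ty":0,"tz":0.03,"hand":0.085},{"rx":0,"ry":0,"rz":0,"tx":-0.04,"ty":0,"tz":0.04,"hand":0.085},{"rx":0,"ry":0,"rz":0,"tx":-0.03,"ty":0,"tz":0.04,"hand":0.085},{"rx":0,"ry":0,"rz":0,"tx":0,"ty":0,"tz":0,"hand":0.085}]'; python3 go.py w .4259 .3819 .12 -18.1 -16
```

```text
time_s: 25.08
tcp_pos: [0.4378, 0.3451, 0.1578]
tcp_rot: [-91.3, -17.4, -17.3]
contact_force: [-0.1, -0.9, 0.1]
grip_width: 0.0849
t 25.07 tcp [0.4378 0.3451 0.1578] tray [-0.0988  0.3022 -0.0007] j [-35.  29. -26. 112.  42.  47. -16.] F [-0.1 -0.9  0.1] w 0.0849
ROT 1 x [0.0178 0.0136 0.0249]  SHIFT total [-0.0323  0.0301  0.0312] 1 x [-0.0323  0.0301  0.0312]
```

Verify tin_left's pose by depth before the descent, while moving on.

```bash
python3 -m pendant '[{"rx":0.018,"ry":0.0136,"rz":0.025,"tx":-0.032,"ty":0.03,"tz":0.031,"hand":0.085},{"rx":0,"ry":0,"rz":0,"tx":0,"ty":0,"tz":0,"hand":0.085}]'; python3 go.py w .4259 .3819 .017 -18.1 -16; python3 go.py w .4259 .3819 .06 -18.1 -16
```

```text
time_s: 25.32
tcp_pos: [0.4274, 0.3774, 0.1178]
tcp_rot: [-90.1, -16.0, -18.3]
contact_force: [-0.1, 0.1, 0.6]
grip_width: 0.0849
t 25.32 tcp [0.4274 0.3774 0.1178] tray [-0.1004  0.3328 -0.0433] j [-38.  33. -25. 111.  44.  44. -21.] F [-0.1  0.1  0.6] w 0.0849
ROT 1 x [ 0.0031 -0.0027 -0.0005]  SHIFT total [-0.0305  0.0961  0.0038] 2 x [-0.0153  0.048   0.0019]
t 25.32 tcp [0.4274 0.3774 0.1178] tray [-0.1004  0.3328 -0.0433] j [-38.  33. -25. 111.  44.  44. -21.] F [-0.1  0.1  0.6] w 0.0849
ROT 1 x [ 0.0031 -0.0027 -0.0005]  SHIFT total [-0.0187  0.0548  0.0038] 1 x [-0.0187  0.0548  0.0038]
```

```bash
python3 -m pendant '[{"rx":0.003,"ry":-0.003,"rz":0,"tx":0,"ty":0,"tz":0.0038,"hand":0.085},{"rx":0,"ry":0,"rz":0,"tx":-0.01,"ty":0.032,"tz":0,"hand":0.085},{"rx":0,"ry":0,"rz":0,"tx":-0.01,"ty":0.032,"tz":0,"hand":0.085},{"rx":0,"ry":0,"rz":0,"tx":-0.008,"ty":0.024,"tz":0,"hand":0.085},{"rx":0,"ry":0,"rz":0,"tx":0,"ty":0,"tz":0,"hand":0.085}]'; python3 go.py w .4259 .3819 .017 -18.1 -16
```

```text
time_s: 25.95
tcp_pos: [0.4278, 0.3808, 0.0277]
tcp_rot: [-89.9, -16.1, -18.2]
contact_force: [-0.1, -0.8, 0.0]
grip_width: 0.085
t 25.95 tcp [0.4278 0.3808 0.0277] tray [-0.0726  0.3362 -0.1291] j [-43.  42. -19. 113.  54.  35. -32.] F [-0.1 -0.8  0. ] w 0.085
ROT 1 x [-0.0006 -0.0017  0.002 ]  SHIFT total [-0.005   0.0097  0.0005] 1 x [-0.005   0.0097  0.0005]
```

```bash
python3 -m pendant '[{"rx":0,"ry":0,"rz":0,"tx":-0.005,"ty":0.0097,"tz":0.0005,"hand":0.085},{"rx":0,"ry":0,"rz":0,"tx":0,"ty":0,"tz":0,"hand":0.085},{"rx":0,"ry":0,"rz":0,"tx":0,"ty":0,"tz":0,"hand":0.03},{"rx":0,"ry":0,"rz":0,"tx":0,"ty":0,"tz":0,"hand":0.03},{"rx":0,"ry":0,"rz":0,"tx":0,"ty":0,"tz":0,"hand":0.03},{"rx":0,"ry":0,"rz":0,"tx":0,"ty":0,"tz":0,"hand":0.03},{"rx":0,"ry":0,"rz":0,"tx":0,"ty":0,"tz":0,"hand":0.03}]'; python3 go.py w .4259 .3819 .22 -18.1 -16
```

```text
time_s: 26.82
tcp_pos: [0.426, 0.3831, 0.0185]
tcp_rot: [-89.8, -16.2, -18.2]
contact_force: [-5.9, -3.4, 16.1]
grip_width: 0.0593
t 26.82 tcp [0.426  0.3831 0.0185] tray [-0.0718  0.3382 -0.1385] j [-44.  43. -18. 113.  55.  34. -34.] F [-5.9 -3.4 16.1] w 0.0593
ROT 1 x [-0.0033 -0.0019  0.0028]  SHIFT total [ 0.0558 -0.1936 -0.0012] 4 x [ 0.014  -0.0484 -0.0003]
```

```bash
python3 -m pendant '[{"rx":0,"ry":0,"rz":0,"tx":0.008,"ty":-0.028,"tz":0,"hand":0.03},{"rx":0,"ry":0,"rz":0,"tx":0.014,"ty":-0.05,"tz":0,"hand":0.03},{"rx":0,"ry":0,"rz":0,"tx":0.014,"ty":-0.05,"tz":0,"hand":0.03},{"rx":0,"ry":0,"rz":0,"tx":0.014,"ty":-0.05,"tz":0,"hand":0.03},{"rx":0,"ry":0,"rz":0,"tx":0.01,"ty":-0.035,"tz":0,"hand":0.03},{"rx":0,"ry":0,"rz":0,"tx":0,"ty":0,"tz":0,"hand":0.03}]'; python3 go.py t -.11 .1 .065 -7.85 2
```

```text
time_s: 27.58
tcp_pos: [0.4248, 0.3834, 0.2416]
tcp_rot: [-89.6, -16.2, -18.3]
contact_force: [0.0, -0.7, -3.5]
grip_width: 0.0588
t 27.57 tcp [0.4248 0.3834 0.2416] tray [-0.1418  0.3384  0.0733] j [-34.  24. -30. 105.  34.  56. -10.] F [ 0.  -0.7 -3.5] w 0.0588
ROT 2 x [ 0.0077 -0.0903  0.1589]  SHIFT total [ 0.0283  0.0168 -0.2384] 4 x [ 0.0071  0.0042 -0.0596]
```

```bash
python3 -m pendant '[{"rx":0.0077,"ry":-0.09,"rz":0.159,"tx":0,"ty":0,"tz":0,"hand":0.03},{"rx":0.0077,"ry":-0.09,"rz":0.159,"tx":0,"ty":0,"tz":0,"hand":0.03},{"rx":0,"ry":0,"rz":0,"tx":0.006,"ty":0,"tz":-0.03,"hand":0.03},{"rx":0,"ry":0,"rz":0,"tx":0.007,"ty":0.004,"tz":-0.055,"hand":0.03},{"rx":0,"ry":0,"rz":0,"tx":0.007,"ty":0.005,"tz":-0.055,"hand":0.03},{"rx":0,"ry":0,"rz":0,"tx":0.007,"ty":0.005,"tz":-0.055,"hand":0.03},{"rx":0,"ry":0,"rz":0,"tx":0,"ty":0.003,"tz":-0.043,"hand":0.03},{"rx":0,"ry":0,"rz":0,"tx":0,"ty":0,"tz":0,"hand":0.03}]'; python3 go.py t .06 .1 .04 -7.85 2
```

```text
time_s: 28.58
tcp_pos: [0.4164, 0.1397, 0.2208]
tcp_rot: [-90.4, 2.0, -8.3]
contact_force: [-0.1, 0.3, -2.8]
grip_width: 0.0587
t 28.57 tcp [0.4164 0.1397 0.2208] tray [-0.1117  0.0958  0.0613] j [  5.  18. -37. 116.  12.  52.  43.] F [-0.1  0.3 -2.8] w 0.0587
ROT 1 x [ 0.0069 -0.0076  0.    ]  SHIFT total [0.1592 0.0678 0.0042] 3 x [0.0531 0.0226 0.0014]
```

```bash
python3 -m pendant '[{"rx":0.007,"ry":-0.0076,"rz":0,"tx":0,"ty":0,"tz":0.004,"hand":0.03},{"rx":0,"ry":0,"rz":0,"tx":0.04,"ty":0.017,"tz":0,"hand":0.03},{"rx":0,"ry":0,"rz":0,"tx":0.045,"ty":0.019,"tz":0,"hand":0.03},{"rx":0,"ry":0,"rz":0,"tx":0.045,"ty":0.019,"tz":0,"hand":0.03},{"rx":0,"ry":0,"rz":0,"tx":0.029,"ty":0.012,"tz":0,"hand":0.03},{"rx":0,"ry":0,"rz":0,"tx":0,"ty":0,"tz":0,"hand":0.03}]'; python3 go.py t .063 .1 .021 -7.85 2
```

```text
time_s: 29.32
tcp_pos: [0.5737, 0.1279, 0.1474]
tcp_rot: [-89.8, 2.0, -7.5]
contact_force: [-0.9, 1.1, -3.4]
grip_width: 0.0584
t 29.32 tcp [0.5737 0.1279 0.1474] tray [0.0607 0.1056 0.0401] j [  4.  36. -31.  99.  21.  53.  46.] F [-0.9  1.1 -3.4] w 0.0584
ROT 1 x [-0.003   0.0054 -0.0008]  SHIFT total [-0.003   0.019  -0.0056] 1 x [-0.003   0.019  -0.0056]
```

```bash
python3 -m pendant '[{"rx":0,"ry":0.0054,"rz":0,"tx":-0.002,"ty":0.01,"tz":-0.0056,"hand":0.03},{"rx":0,"ry":0,"rz":0,"tx":-0.001,"ty":0.0085,"tz":0,"hand":0.03},{"rx":0,"ry":0,"rz":0,"tx":0,"ty":0,"tz":0,"hand":0.03}]'; python3 -m pendant '[{"rx":0,"ry":0,"rz":0,"tx":0,"ty":0.002,"tz":0,"hand":0.03},{"rx":0,"ry":0,"rz":0,"tx":0,"ty":0,"tz":0,"hand":0.03}]'; python3 go.py t .063 .1 .018 -7.85 2
```

```text
time_s: 29.7
tcp_pos: [0.568, 0.1218, 0.1307]
tcp_rot: [-89.9, 2.0, -7.9]
contact_force: [0.4, 0.7, -1.4]
grip_width: 0.0586
time_s: 29.95
tcp_pos: [0.5687, 0.1218, 0.1293]
tcp_rot: [-89.9, 1.9, -7.9]
contact_force: [-1.2, -0.0, -3.2]
grip_width: 0.0589
t 29.95 tcp [0.5687 0.1218 0.1293] tray [0.0624 0.0988 0.0216] j [  4.  37. -30. 101.  22.  50.  46.] F [-1.2 -0.  -3.2] w 0.0589
ROT 1 x [-0.0026 -0.0007  0.0018]  SHIFT total [-0.0004  0.0037  0.0012] 1 x [-0.0004  0.0037  0.0012]
```

```bash
python3 -m pendant '[{"rx":0,"ry":0,"rz":0,"tx":0,"ty":0.0025,"tz":0,"hand":0.03},{"rx":0,"ry":0,"rz":0,"tx":0,"ty":0,"tz":0,"hand":0.03}]'|grep -E "pos|force"; python3 -m pendant '[{"rx":0,"ry":0,"rz":0,"tx":0,"ty":0.0013,"tz":0,"hand":0.03},{"rx":0,"ry":0,"rz":0,"tx":0,"ty":0,"tz":0,"hand":0.03}]'|grep -E "pos|force"
```

```text
tcp_pos: [0.5685, 0.1217, 0.1265]
contact_force: [-0.1, 0.9, -3.9]
tcp_pos: [0.5688, 0.1218, 0.1257]
contact_force: [-2.1, -1.3, 4.4]
```

Contact. I release, retreat clear and look.

```bash
python3 -m pendant '[{"rx":0,"ry":0,"rz":0,"tx":0,"ty":0,"tz":0,"hand":0.085},{"rx":0,"ry":0,"rz":0,"tx":0,"ty":0,"tz":0,"hand":0.085},{"rx":0,"ry":0,"rz":0,"tx":0,"ty":0,"tz":0,"hand":0.085},{"rx":0,"ry":0,"rz":0,"tx":-0.006,"ty":-0.02,"tz":0,"hand":0.085},{"rx":0,"ry":0,"rz":0,"tx":-0.02,"ty":-0.05,"tz":0,"hand":0.085},{"rx":0,"ry":0,"rz":0,"tx":-0.04,"ty":-0.04,"tz":0,"hand":0.085},{"rx":0,"ry":0,"rz":0,"tx":-0.05,"ty":0,"tz":0,"hand":0.03},{"rx":0,"ry":0,"rz":0,"tx":-0.02,"ty":0,"tz":0,"hand":0.03},{"rx":0,"ry":0,"rz":0,"tx":0,"ty":0,"tz":0,"hand":0.03}]'; python3 go.py t -.02 .1 .02 -7.85 -10;python3 - <<'E'
from tins import *
p,d,X=cloud("top"); tins(X,p)
E
```

```text
time_s: 31.58
tcp_pos: [0.4366, 0.1399, 0.2413]
tcp_rot: [-89.9, 1.8, -7.8]
contact_force: [0.1, -0.7, 0.7]
grip_width: 0.0314
t 31.57 tcp [0.4366 0.1399 0.2413] tray [-0.099   0.0987  0.087 ] j [  6.  18. -38. 112.  12.  55.  45.] F [ 0.1 -0.7  0.7] w 0.0314
ROT 2 x [-1.00e-03  1.00e-04 -1.03e-01]  SHIFT total [0.0383 0.0963 0.0013] 2 x [0.0192 0.0481 0.0006]
236 n; lo/med/hi [[0.211, -0.063, 0.041], [0.238, -0.035, 0.051], [0.268, -0.006, 0.059]] slope deg -0.1
233 n; lo/med/hi [[0.21, -0.169, 0.04], [0.238, -0.14, 0.051], [0.266, -0.111, 0.06]] slope deg 2.8
220 n; lo/med/hi [[0.149, -0.063, 0.036], [0.17, -0.035, 0.049], [0.195, -0.006, 0.059]] slope deg -2.9
27 n; lo/med/hi [[0.142, 0.074, 0.044], [0.147, 0.098, 0.048], [0.152, 0.122, 0.054]] slope deg 27.8
215 n; lo/med/hi [[0.148, -0.168, 0.037], [0.169, -0.14, 0.05], [0.194, -0.111, 0.058]] slope deg 0.3
540 n; lo/med/hi [[0.01, 0.069, 0.036], [0.062, 0.097, 0.05], [0.119, 0.127, 0.059]] slope deg -0.6
```

```bash
python3 -m pendant '[{"rx":0,"ry":0,"rz":-0.12,"tx":0,"ty":0,"tz":0,"hand":0.03},{"rx":0,"ry":0,"rz":-0.1,"tx":0,"ty":0,"tz":0,"hand":0.03},{"rx":0,"ry":0,"rz":0,"tx":0.014,"ty":0.05,"tz":0.001,"hand":0.03},{"rx":0,"ry":0,"rz":0,"tx":0.014,"ty":0.046,"tz":0,"hand":0.03},{"rx":0,"ry":0,"rz":0,"tx":0,"ty":0,"tz":0,"hand":0.03}]'; python3 go.py t .06 .098 .018 -7.85 -12
```

```text
time_s: 32.25
tcp_pos: [0.4826, 0.1341, 0.1482]
tcp_rot: [-89.9, -10.5, -8.0]
contact_force: [-0.8, 0.1, -0.1]
grip_width: 0.0301
t 32.25 tcp [0.4826 0.1341 0.1482] tray [-0.0261  0.0993  0.0127] j [ -2.  24. -30. 121.  34.  34.  25.] F [-0.8  0.1 -0.1] w 0.0301
ROT 1 x [-0.0006 -0.0018 -0.0269]  SHIFT total [ 0.0772  0.0385 -0.0013] 2 x [ 0.0386  0.0192 -0.0007]
```

```bash
python3 -m pendant '[{"rx":0,"ry":0,"rz":-0.027,"tx":0.002,"ty":-0.005,"tz":-0.0013,"hand":0.03},{"rx":0,"ry":0,"rz":0,"tx":0.008,"ty":0.0044,"tz":0,"hand":0.03},{"rx":0,"ry":0,"rz":0,"tx":0.008,"ty":0.0044,"tz":0,"hand":0.03},{"rx":0,"ry":0,"rz":0,"tx":0.007,"ty":0.004,"tz":0,"hand":0.03},{"rx":0,"ry":0,"rz":0,"tx":0.007,"ty":0.004,"tz":0,"hand":0.03},{"rx":0,"ry":0,"rz":0,"tx":0.007,"ty":0.004,"tz":0,"hand":0.03},{"rx":0,"ry":0,"rz":0,"tx":0.007,"ty":0.004,"tz":0,"hand":0.03},{"rx":0,"ry":0,"rz":0,"tx":0.007,"ty":0.004,"tz":0,"hand":0.03},{"rx":0,"ry":0,"rz":0,"tx":0.007,"ty":0.004,"tz":0,"hand":0.03},{"rx":0,"ry":0,"rz":0,"tx":0.007,"ty":0.004,"tz":0,"hand":0.03},{"rx":0,"ry":0,"rz":0,"tx":0.007,"ty":0.004,"tz":0,"hand":0.03}]'; python3 go.py t .06 .098 .018 -7.85 -12
```

```text
time_s: 33.62
tcp_pos: [0.5621, 0.1223, 0.1311]
tcp_rot: [-89.9, -12.2, -7.9]
contact_force: [-1.5, 0.5, -0.8]
grip_width: 0.0295
t 33.62 tcp [0.5621 0.1223 0.1311] tray [0.0556 0.0984 0.0213] j [ -1.  30. -27. 113.  37.  34.  28.] F [-1.5  0.5 -0.8] w 0.0295
ROT 1 x [-0.0021 -0.0014  0.004 ]  SHIFT total [ 0.0022  0.0051 -0.0004] 1 x [ 0.0022  0.0051 -0.0004]
```

```bash
python3 -m pendant '[{"rx":0,"ry":0,"rz":0,"tx":-0.012,"ty":-0.008,"tz":0,"hand":0.03},{"rx":0,"ry":0,"rz":-0.07,"tx":0,"ty":0,"tz":0,"hand":0.03},{"rx":0,"ry":0,"rz":-0.07,"tx":0,"ty":0,"tz":0,"hand":0.03},{"rx":0,"ry":0,"rz":-0.07,"tx":0,"ty":0,"tz":0,"hand":0.03},{"rx":0,"ry":0,"rz":-0.07,"tx":0,"ty":0,"tz":0,"hand":0.03},{"rx":0,"ry":0,"rz":-0.07,"tx":0,"ty":0,"tz":0,"hand":0.03},{"rx":0,"ry":0,"rz":-0.07,"tx":0,"ty":0,"tz":0,"hand":0.03},{"rx":0,"ry":0,"rz":0,"tx":0,"ty":0,"tz":0,"hand":0.03}]'; python3 go.py t .05 .098 .018 -7.85 -36
```

```text
time_s: 34.62
tcp_pos: [0.5479, 0.1225, 0.136]
tcp_rot: [-90.3, -34.3, -7.8]
contact_force: [0.8, -0.5, -0.9]
grip_width: 0.0299
t 34.62 tcp [0.5479 0.1225 0.136 ] tray [0.0406 0.0967 0.0216] j [-28.  26.  -4. 132. 103.  23. -48.] F [ 0.8 -0.5 -0.9] w 0.0299
ROT 1 x [ 0.0055  0.0003 -0.0302]  SHIFT total [0.0026 0.0097 0.0013] 1 x [0.0026 0.0097 0.0013]
```

Excellent. Push on to near home.

```bash
python3 -m pendant '[{"rx":0.005,"ry":0,"rz":-0.035,"tx":0.0026,"ty":0.0097,"tz":0.0013,"hand":0.03},{"rx":0,"ry":0,"rz":0,"tx":0.0046,"ty":0.0066,"tz":0,"hand":0.03},{"rx":0,"ry":0,"rz":0,"tx":0.0046,"ty":0.0066,"tz":0,"hand":0.03},{"rx":0,"ry":0,"rz":0,"tx":0.0046,"ty":0.0066,"tz":0,"hand":0.03},{"rx":0,"ry":0,"rz":0,"tx":0.0046,"ty":0.0066,"tz":0,"hand":0.03},{"rx":0,"ry":0,"rz":0,"tx":0.0046,"ty":0.0066,"tz":0,"hand":0.03},{"rx":0,"ry":0,"rz":0,"tx":0.0046,"ty":0.0066,"tz":0,"hand":0.03},{"rx":0,"ry":0,"rz":0,"tx":0.0046,"ty":0.0066,"tz":0,"hand":0.03},{"rx":0,"ry":0,"rz":0,"tx":0.0046,"ty":0.0066,"tz":0,"hand":0.03},{"rx":0,"ry":0,"rz":0,"tx":0.0046,"ty":0.0066,"tz":0,"hand":0.03}]';  python3 go.py t .138 .098 .018 -7.85 -36.5
```

```text
time_s: 35.88
tcp_pos: [0.6251, 0.1126, 0.1062]
tcp_rot: [-90.0, -36.3, -8.0]
contact_force: [-1.5, -0.4, 2.1]
grip_width: 0.0302
t 35.88 tcp [0.6251 0.1126 0.1062] tray [0.1239 0.0974 0.0173] j [-22.  34.  -4. 124. 114.  23. -53.] F [-1.5 -0.4  2.1] w 0.0302
ROT 1 x [ 0.0013 -0.0015 -0.0026]  SHIFT total [0.0087 0.0111 0.0006] 1 x [0.0087 0.0111 0.0006]
```

```bash
python3 -m pendant '[{"rx":0,"ry":0,"rz":0,"tx":0.003,"ty":0.004,"tz":0,"hand":0.03},{"rx":0,"ry":0,"rz":0,"tx":0.003,"ty":0.004,"tz":0,"hand":0.03},{"rx":0,"ry":0,"rz":0,"tx":0.003,"ty":0.004,"tz":0,"hand":0.03},{"rx":0,"ry":0,"rz":0,"tx":0,"ty":0,"tz":0,"hand":0.03}]' | grep -E "pos|force"; for i in 1 2; do python3 -m pendant '[{"rx":0,"ry":0,"rz":0,"tx":0.0012,"ty":0.0016,"tz":0,"hand":0.03},{"rx":0,"ry":0,"rz":0,"tx":0,"ty":0,"tz":0,"hand":0.03}]'| grep -E "pos|force"; done; python3 go.py t .144 .098 .018 -7.85 -36.5
```

```text
tcp_pos: [0.6391, 0.1105, 0.1019]
contact_force: [-0.1, -1.0, 0.4]
tcp_pos: [0.6408, 0.1104, 0.1015]
contact_force: [-0.1, 1.7, 0.5]
tcp_pos: [0.6428, 0.1101, 0.1009]
contact_force: [1.0, 0.6, -0.8]
t 36.88 tcp [0.6428 0.1101 0.1009] tray [0.1425 0.0973 0.0178] j [-21.  35.  -3. 122. 114.  22. -52.] F [ 1.   0.6 -0.8] w 0.0299
ROT 1 x [ 0.0013 -0.0016 -0.0026]  SHIFT total [0.0011 0.0011 0.0007] 1 x [0.0011 0.0011 0.0007]
```

```bash
python3 -m pendant '[{"rx":0,"ry":0,"rz":0,"tx":0.0012,"ty":0.0016,"tz":0,"hand":0.03},{"rx":0,"ry":0,"rz":0,"tx":0,"ty":0,"tz":0,"hand":0.03}]'| grep -E "pos|force"; python3 -m pendant '[{"rx":0,"ry":0,"rz":0,"tx":0.0006,"ty":0.0008,"tz":0,"hand":0.03},{"rx":0,"ry":0,"rz":0,"tx":0,"ty":0,"tz":0,"hand":0.03}]'| grep -E "pos|force"
```

```text
tcp_pos: [0.6441, 0.1099, 0.1003]
contact_force: [-9.0, 0.6, 6.6]
tcp_pos: [0.6444, 0.1099, 0.1001]
contact_force: [-21.0, 0.2, 18.9]
```

Against the stop (same signature as the other one). Back out, retreat and check.

```bash
python3 -m pendant '[{"rx":0,"ry":0,"rz":0,"tx":-0.006,"ty":-0.009,"tz":0,"hand":0.03},{"rx":0,"ry":0,"rz":0,"tx":-0.018,"ty":-0.028,"tz":0,"hand":0.03},{"rx":0,"ry":0,"rz":0,"tx":-0.018,"ty":-0.028,"tz":0,"hand":0.03},{"rx":0,"ry":0,"rz":0.12,"tx":-0.01,"ty":-0.015,"tz":0,"hand":0.03},{"rx":0,"ry":0,"rz":0.12,"tx":-0.01,"ty":-0.03,"tz":0,"hand":0.03},{"rx":0,"ry":0,"rz":0.12,"tx":-0.02,"ty":-0.04,"tz":0,"hand":0.03},{"rx":0,"ry":0,"rz":0.12,"tx":-0.02,"ty":-0.04,"tz":0,"hand":0.03},{"rx":0,"ry":0,"rz":0,"tx":-0.02,"ty":-0.04,"tz":0,"hand":0.03},{"rx":0,"ry":0,"rz":0,"tx":0,"ty":0,"tz":0,"hand":0.03}]'|grep -E "time|pos|force"; python3 - <<'E'
from tins import *
p,d,X=cloud("top"); tins(X,p); q,_,X2=cloud("side"); tins(X2,q)
save(np.hstack([cv2.resize(p[90:260,100:360],None,fx=1.5,fy=1.5,interpolation=3),cv2.resize(q[100:270,60:320],None,fx=1.5,fy=1.5)]),'f.png')
E
```

```text
time_s: 38.5
tcp_pos: [0.4886, 0.1161, 0.1928]
contact_force: [0.9, -0.1, -0.2]
239 n; lo/med/hi [[0.209, 0.068, 0.039], [0.24, 0.096, 0.05], [0.268, 0.126, 0.061]] slope deg -1.7
239 n; lo/med/hi [[0.212, -0.063, 0.039], [0.239, -0.035, 0.05], [0.268, -0.006, 0.059]] slope deg -1.9
231 n; lo/med/hi [[0.211, -0.169, 0.037], [0.239, -0.14, 0.051], [0.269, -0.111, 0.058]] slope deg 3.1
223 n; lo/med/hi [[0.148, 0.068, 0.036], [0.168, 0.096, 0.05], [0.196, 0.126, 0.058]] slope deg -2.6
218 n; lo/med/hi [[0.149, -0.063, 0.036], [0.169, -0.035, 0.05], [0.196, -0.006, 0.058]] slope deg -2.3
220 n; lo/med/hi [[0.149, -0.169, 0.036], [0.169, -0.141, 0.049], [0.194, -0.111, 0.058]] slope deg 0.2
155 n; lo/med/hi [[0.174, -0.058, 0.035], [0.232, -0.016, 0.051], [0.285, -0.002, 0.053]] slope deg -1.8
307 n; lo/med/hi [[0.147, 0.073, 0.035], [0.196, 0.11, 0.05], [0.283, 0.13, 0.053]] slope deg 2.7
```

View pics/f.png

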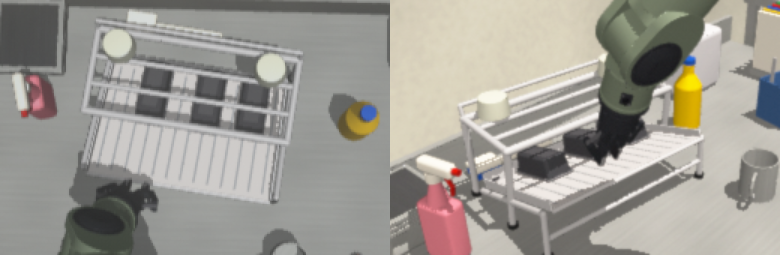

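Top view: three tins side by side, level with each other under the tier at about (155,90), (208,92) and (252,105). The gripper is clear in front and the bottles are standing. I'll hand in.

```bash
python3 -c "
from cell import *
print(state()['contact_force'],state()['time_s']); print(sign_off())"
```

```text
[ 0.67999772  0.72792889 -0.51475299] 38.6
the job is handed in; nothing more can be done
None
```

Both tins are upside down on the tray, pushed under the top tier against the back stop, one on each side of the tin already there. I handed the job in at 38.6 s.

- **How each was placed:** I gripped each tin across its width, set it on the high end of the tray, then slid it down with two spaced fingertips. The gripper leaned about 36 to 37 degrees for the last part.
- **Contact with the stop:** both ended with about 28 to 29 N of push force against the stop, a firm press at the end of a light slide.
- **Final camera check:** from the top camera, all three tins cover the same stretch of slope, to within about 3 mm. They sit at y ≈ +0.096, -0.035 (the one already there) and -0.140 m across the tray. Comparing the front and back halves of each, they are square to within about 1 degree. The straight-line fits per half scatter up to 3 degrees, which I put down to noise in small patches, since the tin I never touched scatters about as much.
- **Other things:** in the last picture the two bottles, the ramekins, the jug and what shows of the basket look undisturbed. The bowl and the orange look-alike were outside that crop, so I did not recheck them; the robot never went down near either. The robot was touching nothing when I handed in.
- **One setback:** the arm reached joint limits while leaning during the first slide. I lifted clear, turned the gripper half round to a different arm posture and finished the slide from there.

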